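# Turn the bearing carousel and pick the tall flanged bush for an order

### The arm

A 6-joint arm with a two-finger parallel gripper is mounted at the origin on the work surface. World frame = base frame: x ahead of the robot, y to its left, z up, the work surface at z = 0. Lengths are in m, angles in rad, forces in N, time in s.
With the tool pointing down it reaches from about 0.425 to 0.95 m from the base axis. Payload 3.5 kg.
Tool frame: the origin (TCP) lies between the finger pads; the fingertips stand 17 mm ahead of it and the grasp point (between the pads) lies 2 mm behind it; z points along the fingers, y is the direction in which the jaws open and shut (so a half turn about z gives the same grasp; the last joint's range is limited). The gripper opens to 85 mm and grips with 20 to 120 N. Pads are 22 mm wide; open, the fingers measure 114 mm over their backs; the gripper's body (76 mm by 85 mm) begins 54 mm behind the grasp point. The pads swing forward as they close: fully open they stand 13 mm farther back than shut.
Start: joints at [1.09, 0.286, 1.577, -0, 1.279, -0.15], TCP at [0.219, 0.638, 0.248] pointing down, gripper open.
Joint ranges: [-2.77, 2.77], [-0.9, 2.22], [0.21, 2.48], [-1.53, 4.67], [0.24, 2.81], [-2.84, 2.84]. Speed limits (rad/s): [2.79, 2.79, 3.14, 3.14, 3.14, 3.14].

### API

Orientations are given as a unit quaternion [x, y, z, w].
In Python, from plant import ctrl gives the robot as it stands.
- The arm moves only by the tool carry_out, never from a script. Its argument "commands" is a list of rows, each an object with "delta_pos": the shift along the tool's x, y, z in m, a list of three; "delta_rot": the turn, a rotation vector about the tool's x, y, z in rad, a list of three; "claw": the opening in per cent of the stroke, from 0 (shut) to 100 (fully open). A call has 1 to 8 rows; each row is the pose to reach, as a shift and turn from the pose measured when the call began, along the tool's axes at that moment; what a row does not reach only later rows make up. A row lasts 1/12 s, in which the tool goes at most 41.7 mm and 7.16 degrees, less where a joint would pass 70% of its speed; a pose out of reach is approached as far as the arm can. A call with a gripper value outside its range is refused whole. The fingers move at their own pace and stop on an object; "force" is the grip in N (left out, the last holds). Time passes only in rows, so rows that repeat a pose let the fingers close. It gives the time, the measured TCP pose, the force and the opening at its end, in the units of the state.
- ctrl.get_state(): the state, without advancing time (a new reading comes with each control period).
- ctrl.read_camera(name): name is "side" or "top" or "wrist"; returns (picture, depth): 420x560x3 uint8, red, green, blue; 420x560 float32, m along the optical axis (not along the pixel's ray), 0 where there is no reading.
- ctrl.camera_info(name): a dict with "fx", "fy", "cx", "cy" (pixels), "rvec" (rotation vector, rad) and "tvec" (3), from world to camera coordinates, as OpenCV has them; the wrist camera has in their place "mount" (4x4, takes a point from camera to tool coordinates, whose origin is the TCP and whose axes are the flange's). Camera axes: x right, y down, z forward; pixel columns grow to the right and rows downward; lengths in m; the calibration is good to about 2 mm. A picture is of the moment at which its call begins: read the wrist's pose just before it. camera_info takes no time and is no camera call.
- ctrl.sign_off(): hands the job in, once; it reports no verdict.
The state is a dict: "time": time; "qpos": joint angles; "dq": joint speeds; "joint_efforts": joint torques, N m; "eef_pos": TCP position; "tcp_rot": TCP orientation; "contact_force": force on the tool from outside, world axes, zero at the start; "wrist_torque": the same for the moment, N m; "opening": opening from 0.0 (shut) to 1.0 (fully open).
Only numpy, scipy, OpenCV 4.12 (cv2) and the standard library are available. Lean on these libraries where they do the work, as an engineer would, in place of code of your own. Each camera call takes 0.05 s, during which the arm holds its last target.

### The job

Turn the parts carousel by the upright crank grip on its top until the tall flanged bush, still in its pocket, stands in the middle of the front opening of the wire guard, facing the arm. Then take that bush out from under the upper deck and stand it upright on the white card in the free compartment of the order bin, setting it down rather than dropping it. Leave the other parts in their pockets and everything else where it is.

Things in the scene. Friction and masses are not known exactly. Their poses are not given: they have to be found in the camera images.
- stand: fixed foot and wire guard of the carousel, on the bench. Origin on the turning axis at bench level; its -x axis points out through the front opening of the guard, roughly to the robot. The guard is two wire hoops (6 mm wire, 165 mm radius, at heights 60 and 100 mm) on 8 mm posts of that height, open within 55 degrees either side of its -x axis
- front (a point): the pick position at the front opening, fixed to the stand: 115 mm from the axis along the stand's -x, at the height of the tray's top (45 mm above the bench)
- carousel: the turning part. Origin on the axis, on top of the grey tray (148 mm radius); z up. Six pockets, centres 115 mm from the axis at 0, 60, .. 300 degrees from its x axis, each between four pins 6 mm thick, 8 mm high, 29.5 mm from its centre at 45 degrees to the radius. Turns endlessly both ways, light friction (0.08 N m, 1.5 N at the crank) and stays where left; 0.9 to 1.8 kg, so start and stop it softly
- deck (a point): centre of the top of the carousel's upper deck, a grey disc of 103 mm radius and 7 mm thick on a column of 18 mm radius; 112 mm above the tray. It overhangs the pockets' inner edges, so a part at the front must be gripped with the tool leaning (its fingers pointing inwards and down, some 35 degrees from vertical), lifted over the 8 mm pins and drawn outwards before it is raised far
- crank (a point): point to grip on the crank, a black upright cylinder 20 mm thick and 48 mm high on the upper deck, 58 mm from the axis (30 degrees from the carousel's x axis), spinning freely about its own axis, so that the gripper need not turn with it. The point lies on its axis, 20 mm below its top and 38 mm above the deck (195 mm above the bench); the hub on the axis is only 12 mm high
- bush_tall: the wanted part: steel flanged bush, 50 mm high; a flange 48 mm wide and 6 mm thick at the foot, above it a cylinder 32 mm wide; dark bore; about 0.15 to 0.31 kg; resting in one carousel pocket; origin at the centre of its underside, z up along its axis
- bush_short: steel flanged bush of the same widths but only 26 mm high; resting in one carousel pocket; origin at the centre of its underside, z up along its axis
- sleeve_a: plain steel sleeve 46 mm wide, 42 mm high, no flange; resting in one carousel pocket; origin at the centre of its underside, z up along its axis
- sleeve_b: the same as sleeve_a; resting in one carousel pocket; origin at the centre of its underside, z up along its axis
- ball_a: ball bearing 47 mm wide, 14 mm high; resting in one carousel pocket; origin at the centre of its underside, z up along its axis
- ball_b: the same as ball_a; resting in one carousel pocket; origin at the centre of its underside, z up along its axis
- order_bin: fixed grey open bin, 226 mm (its x) by 114 mm (its y), 34 mm high, walls and floor 4 mm; a wall of the same height across the middle makes two compartments, each 107 x 106 mm inside, centred 55.5 mm either way along its x. Origin under its centre
- card: white card 70 x 70 x 1.5 mm, fixed to the floor of the free compartment, at its centre (either of the two); origin at the centre of its underside, 4 mm above the bench, edges along the bin's
- ball_c: ball bearing 47 mm wide, 14 mm high, lying in the other compartment; origin at the centre of its underside
- oil_bottle: bystander: white bottle, 56 mm wide, 170 mm high, standing on the far side; origin under its centre
- carton: bystander: cardboard box 90 x 90 x 45 mm; origin under its centre
- big_bearing: bystander: large ball bearing 110 mm wide, 30 mm high, lying flat; origin under its centre
- spanner: bystander: steel spanner 170 mm long, lying along its x axis

How it is judged:
On the way, in this order (a step that is already met when the one before it is completed fails the run):
1. the carousel has been turned until the tall flanged bush, still seated in its pocket, stands at the front opening (within 20 mm of the pick position), and the carousel is still (horizontal distance between bush_tall and front below 0.02 m and z of bush_tall in the frame of carousel below 0.005 m and angular speed of carousel below 0.1 rad/s), for 0.2 s.
2. the bush is held by the fingers above its pocket and drawn out past the rim of the tray (its centre 150 mm or more from the axis) (contact force between the fingers and bush_tall above 0.5 N and z of bush_tall in the frame of carousel above 0.02 m and horizontal distance between bush_tall and carousel above 0.15 m), for 0.1 s.
3. the bush is set down upright on the card while still held by the fingers (foot less than 6 mm above the card) (horizontal distance between bush_tall and card below 0.028 m and angle between bush_tall's own z axis and vertical below 0.1 rad and height (world z) of bush_tall below 0.012 m and contact force between the fingers and bush_tall above 0.5 N), for 0.05 s.
At the end, for the whole second after the job is handed in: The tall flanged bush stands upright (within 0.1 rad) and at rest on the card in the free compartment, its centre within 28 mm of the card's, released; the other five parts rest upright in their carousel pockets and the bystanders are within 30 mm of where they were (horizontal distance between bush_tall and card below 0.028 m and angle between bush_tall's own z axis and vertical below 0.1 rad and height (world z) of bush_tall below 0.012 m and linear speed of bush_tall below 0.02 m/s and horizontal distance between each of bush_short, sleeve_a, sleeve_b, ball_a, ball_b and carousel below 0.13 m and angle between each of bush_short, sleeve_a, sleeve_b, ball_a, ball_b's own z axis and vertical below 0.15 rad and linear speed of each of bush_short, sleeve_a, sleeve_b, ball_a, ball_b below 0.03 m/s and distance of each of oil_bottle, carton, big_bearing, spanner, ball_c from where it was at the start of the episode below 0.03 m); the robot touches nothing.
It fails at once if another part is taken out of its pocket or tipped (horizontal distance between any of bush_short, sleeve_a, sleeve_b, ball_a, ball_b and carousel above 0.135 m or z of any of bush_short, sleeve_a, sleeve_b, ball_a, ball_b in the frame of carousel above 0.015 m or angle between any of bush_short, sleeve_a, sleeve_b, ball_a, ball_b's own z axis and vertical above 0.4 rad).
It fails at once if a bystander is pushed more than 30 mm or the bottle is tipped (distance of any of oil_bottle, carton, big_bearing, spanner, ball_c from where it was at the start of the episode above 0.03 m or angle between oil_bottle's own z axis and vertical above 0.4 rad).
It also fails if it takes over 54 s, if anything falls off the work surface, if the arm or the gripper's body presses on something with over 40 N, if the wrist force passes 120 N, or if a joint passes its speed limit or range.

## Working session

There is one attempt and no reset: what is moved stays moved. The work goes in short steps, Python scripts to look and compute and a tool call to move; the robot and the scene stay as the last step left them, time stands still between calls to the robot, and variables do not carry over. Pictures are saved under pics/ and viewed, and the job is handed in when it is done.

Besides the shell and the picture viewer there is one more tool, called by a JSON object that holds its "fn" and its "kwargs", one argument or row to a line. carry_out: Moves the arm, as the interface text tells. Its arguments: {"type":"object","properties":{"commands":{"type":"array"},"force":{"type":"number"}},"required":["commands"]}

```bash
mkdir -p pics; ls
python3 - <<'E'
from plant import ctrl
import cv2
s=ctrl.get_state(); print(s)
for n in ["side","top","wrist"]:
    print(n,ctrl.camera_info(n))
    im,d=ctrl.read_camera(n)
    cv2.imwrite(f"pics/{n}0.png",im[:,:,::-1])
    import numpy as np; np.save(f"pics/{n}0.npy",d)
E
```

```text
pics
{'time': 0.0, 'qpos': array([ 1.08998012e+00,  2.87220088e-01,  1.57814223e+00, -1.52960355e-05,
        1.27862214e+00, -1.49985386e-01]), 'dq': array([-1.86563343e-03,  5.72830767e-04, -4.73069625e-04, -4.07664225e-04,
        1.11705601e-03,  9.92063568e-05]), 'joint_efforts': array([ 1.27270316e-03, -4.05990601e+01, -2.92620957e+01, -8.34285038e-05,
        5.88796043e-03,  6.84301149e-07]), 'eef_pos': array([0.21894092, 0.6378629 , 0.24692968]), 'tcp_rot': array([ 1.64659786e-01,  9.86349697e-01, -1.13918005e-03, -3.64005173e-04]), 'contact_force': array([-0.56664893,  0.26132073, -0.30626095]), 'wrist_torque': array([-0.00505251, -0.00357657, -0.01070037]), 'opening': 1.0009849176840626}
side {'fx': 378.9685387155177, 'fy': 378.9685387155177, 'cx': 275.8466395973916, 'cy': 202.03496112291398, 'rvec': array([ 0.33379157, -2.70960842,  1.30405771]), 'tvec': array([0.54846203, 0.21787513, 0.90067266])}
top {'fx': 495.46056699086273, 'fy': 495.46056699086273, 'cx': 276.9446898823465, 'cy': 223.03581089582536, 'rvec': array([ 2.17453818, -2.16177202,  0.095158  ]), 'tvec': array([-0.0257512 ,  0.56709965,  1.45406631])}
wrist {'fx': 322.5500642503539, 'fy': 322.5500642503539, 'cx': 278.94073389244636, 'cy': 210.40710202471456, 'mount': array([[ 2.53800917e-04, -9.56037962e-01, -2.93242820e-01,
         7.46693860e-02],
       [ 9.99998542e-01, -2.52573810e-04,  1.68894399e-03,
        -1.81049381e-04],
       [-1.68876002e-03, -2.93242821e-01,  9.56036504e-01,
        -1.26446036e-01],
       [ 0.00000000e+00,  0.00000000e+00,  0.00000000e+00,
         1.00000000e+00]])}
```

View pics/top0.png

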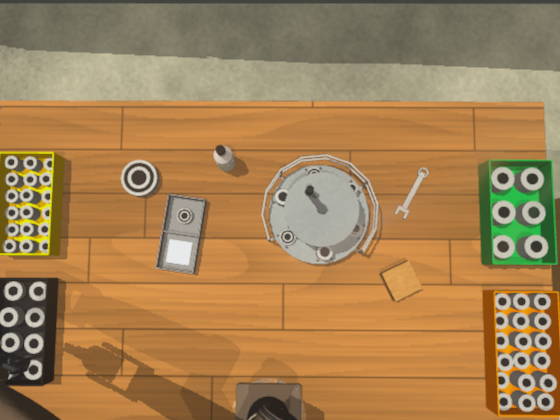

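View pics/side0.png

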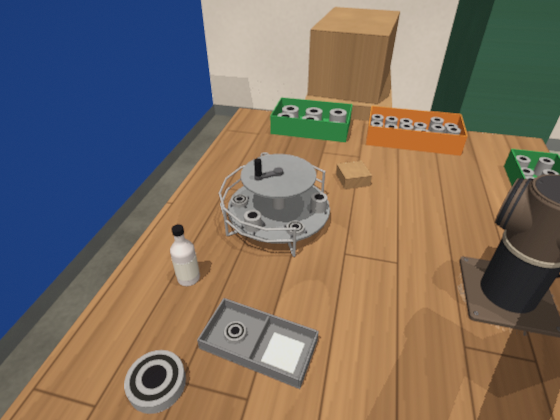

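View pics/wrist0.png

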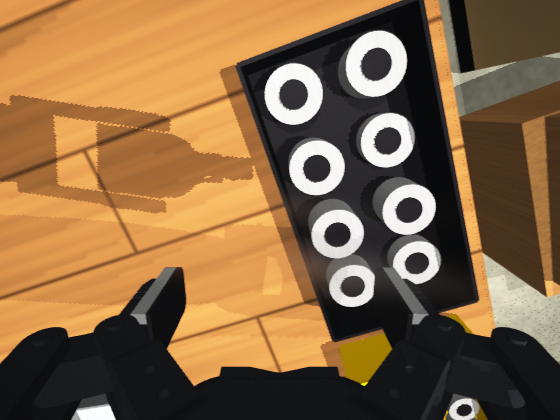

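The top view shows the carousel at about px (320,212), the bin at (182,234) with its card at (180,252), and the robot base at the bottom. The side view shows the same things from the +y side. I'll zoom in on both.

```bash
cat > h.py <<'E'
import numpy as np, cv2
from scipy.spatial.transform import Rotation as R
from plant import ctrl
def cam(n,state=None):
    i=ctrl.camera_info(n)
    K=np.array([[i['fx'],0,i['cx']],[0,i['fy'],i['cy']],[0,0,1]])
    if n=='wrist':
        s=state or ctrl.get_state()
        T=np.eye(4);T[:3,:3]=R.from_quat(s['tcp_rot']).as_matrix();T[:3,3]=s['eef_pos']
        W=T@i['mount']; W=np.linalg.inv(W); return K,W[:3,:3],W[:3,3]
    return K,R.from_rotvec(i['rvec']).as_matrix(),np.array(i['tvec'])
def proj(c,P):
    K,r,t=c; p=(np.atleast_2d(P)@r.T+t)@K.T; return p[:,:2]/p[:,2:]
def plane(c,uv,z):
    K,r,t=c; uv=np.atleast_2d(uv); d=np.c_[uv,np.ones(len(uv))]@np.linalg.inv(K).T@r
    o=-r.T@t; return o+d*((z-o[2])/d[:,2])[:,None]
def depthpts(c,d):
    K,r,t=c; v,u=np.mgrid[:d.shape[0],:d.shape[1]]
    p=np.stack([(u-K[0,2])/K[0,0]*d,(v-K[1,2])/K[1,1]*d,d],-1)
    return (p-t)@r
def crop(im,x0,y0,x1,y1,f,name):
    cv2.imwrite(name,cv2.resize(im[y0:y1,x0:x1],None,fx=f,fy=f,interpolation=cv2.INTER_CUBIC))
E
python3 - <<'E'
from h import *
a=cv2.imread('pics/top0.png');b=cv2.imread('pics/side0.png')
crop(a,250,145,390,275,5,'pics/topc.png'); crop(b,205,140,345,260,5,'pics/sidec.png')
for n in['top','side']:
    c=cam(n); P=depthpts(c,np.load(f'pics/{n}0.npy'))
    d=np.load(f'pics/{n}0.npy')
    # deck plane points
    m=(abs(P[...,2]-0.157)<0.006)&(d>0)&(P[...,0]>0.4)&(abs(P[...,1])<.4)
    v,u=np.nonzero(m); print(n,m.sum(),u.min(),u.max(),v.min(),v.max(),np.median(P[m],0), P[m].min(0),P[m].max(0))
E
```

```text
top 3995 217 358 145 246 [ 0.58895718 -0.14609259  0.15622832] [ 0.49266933 -0.2454177   0.15102302] [0.76955796 0.14378067 0.1629952 ]
side 2457 0 315 97 236 [ 0.58871409 -0.12643344  0.15464715] [ 0.49371114 -0.39762681  0.15101346] [1.71769036 0.14968474 0.16296353]
```

View pics/topc.png

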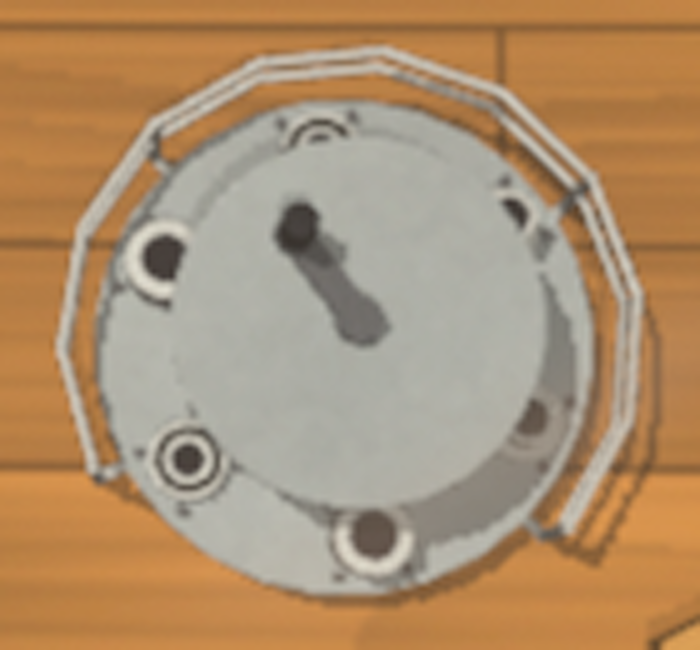

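View pics/sidec.png

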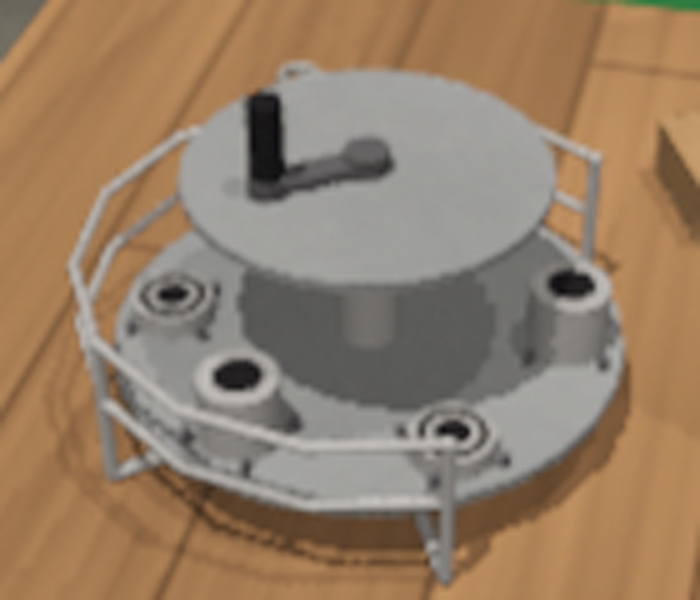

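Run:
```python
from h import *
a=cv2.imread('pics/top0.png'); c=cam('top'); d=np.load('pics/top0.npy'); P=depthpts(c,d)
# deck: circle fit of deck mask
m=((abs(P[...,2]-0.157)<0.006)&(P[...,0]>0.45)&(abs(P[...,1]+.145)<.12)).astype(np.uint8)
n,l,st,ce=cv2.connectedComponentsWithStats(m); k=1+st[1:,4].argmax()
cn=max(cv2.findContours((l==k).astype(np.uint8),0,1)[0],key=len)[:,0].astype(float)
X=plane(c,cn,0.157)[:,:2]
def fit(X):
    A=np.c_[2*X,np.ones(len(X))];s=np.linalg.lstsq(A,(X**2).sum(1),rcond=None)[0];return s[:2],np.sqrt(s[2]+s[:2]@s[:2])
ctr,r=fit(X); 
for _ in range(3):
    e=abs(np.linalg.norm(X-ctr,axis=1)-r); k=e<0.005; ctr,r=fit(X[k])
print('deck',ctr,r,k.sum(),len(k))
# crank black pixels top
hsv=cv2.cvtColor(a,cv2.COLOR_BGR2HSV)
roi=np.zeros(d.shape,bool); roi[180:200,300:325]=1
mm=roi&(hsv[...,2]<70); v,u=np.nonzero(mm); print('crank px',u.mean(),v.mean(),mm.sum(),np.median(P[mm],0),P[mm][:,2].max(), plane(c,[u.mean(),v.mean()],.2))
mt=roi&(P[...,2]>0.195); v,u=np.nonzero(mt); print('cranktop',u.mean(),v.mean(),plane(c,[u.mean(),v.mean()],.215),mt.sum())
# pocket items: heights around tray at pockets
tr=(abs(P[...,2]-.045)<.006)&(abs(P[...,0]-ctr[0])<.16)&(abs(P[...,1]-ctr[1])<.16)
# front-ish tray edge
for cx,cy in[(372,538),(160,258),(187,460),(318,130),(533,418),(512,210)]:
    u0,v0=250+cx/5,145+cy/5
    q=P[int(v0)-6:int(v0)+7,int(u0)-6:int(u0)+7].reshape(-1,3); q=q[q[:,2]<.14]
    print((round(u0,1),round(v0,1)),np.round(np.percentile(q[:,2],[10,50,75,90,97]),3))
# posts
for cx,cy,z in[(105,470,.1),(553,530,.1),(155,128,.1),(597,182,.1)]:
    X=plane(c,[250+cx/5,145+cy/5],z)[0][:2]; print('post',X,np.linalg.norm(X-ctr),np.degrees(np.arctan2(*(X-ctr)[::-1])))
```

```text
deck [ 0.59290689 -0.14315916] 0.10095032297915281 219 221
crank px 309.22857142857146 190.42857142857142 35 [ 0.63408059 -0.10879299  0.21405133] 0.2178832444457964 [[ 0.6380161  -0.10907132  0.2       ]]
cranktop 309.5576923076923 189.34615384615384 [[ 0.63843949 -0.10908362  0.215     ]] 52
(324.4, 252.6) [0.082 0.086 0.088 0.09  0.091]
(282.0, 196.6) [0.081 0.086 0.088 0.09  0.092]
(287.4, 237.0) [0.054 0.059 0.061 0.062 0.064]
(313.6, 171.0) [0.001 0.055 0.058 0.061 0.063]
(356.6, 228.6) [0.043 0.065 0.071 0.072 0.074]
(352.4, 187.0) [0.003 0.049 0.093 0.096 0.098]
post [ 0.51468833 -0.00648623] 0.15747264008720785 119.78270985725936
post [ 0.48222187 -0.25968134] 0.1607127666627378 -133.52834136570365
post [ 0.71152782 -0.03373886] 0.16138069170701339 42.689575212968144
post [ 0.6813379  -0.28679302] 0.1686734431035724 -58.38065335717776
```

The tall bush is at top px (352,187), where its depth reads 0.095 m. The short bush is at (357,229), reading 0.072 m. Next I'll cross-check axis, crank, stand yaw and bin using the side view.

Run:
```python
from h import *
def fit(X):
    A=np.c_[2*X,np.ones(len(X))];s=np.linalg.lstsq(A,(X**2).sum(1),rcond=None)[0];return s[:2],np.sqrt(s[2]+s[:2]@s[:2])
c=cam('side'); d=np.load('pics/side0.npy'); P=depthpts(c,d)
m=((abs(P[...,2]-0.157)<0.01)&(abs(P[...,0]-.593)<.12)&(abs(P[...,1]+.145)<.12)).astype(np.uint8)
n,l,st,ce=cv2.connectedComponentsWithStats(m); k=1+st[1:,4].argmax()
cn=max(cv2.findContours((l==k).astype(np.uint8),0,1)[0],key=len)[:,0].astype(float)
X=plane(c,cn,0.157)[:,:2]; ctr,r=fit(X)
for _ in range(6):
    e=abs(np.linalg.norm(X-ctr,axis=1)-r); k=e<0.004; ctr,r=fit(X[k])
print('deck side',ctr,r,k.sum(),len(k))
b=cv2.imread('pics/side0.png'); hsv=cv2.cvtColor(b,cv2.COLOR_BGR2HSV)
v,u=np.nonzero(hsv[155:182,250:266,2]<70); print('crank side px',u.min()+250,u.max()+250,v.min()+155,v.max()+155)
print('crank z.195 side',plane(c,[257.8,163],.195),plane(c,[258.,175.5],.157))
# posts in side view: bottoms/tops
for cx,cy,z in[(447,445,.1),(598,155,.1),(445,575,0.0),(112,473,0)]:
    X=plane(c,[205+cx/5,140+cy/5],z)[0][:2]; D=X-np.array([.593,-.143]); print('post',X,np.linalg.norm(D),np.degrees(np.arctan2(D[1],D[0])))
# card, from top and side
for n,roi in[('top',(160,230,200,275)),('side',(255,325,315,380))]:
    c=cam(n); a=cv2.imread(f'pics/{n}0.png'); h=cv2.cvtColor(a,cv2.COLOR_BGR2HSV)
    x0,y0,x1,y1=roi; m=np.zeros(a.shape[:2],np.uint8); m[y0:y1,x0:x1]=((h[y0:y1,x0:x1,2]>200)&(h[y0:y1,x0:x1,1]<40))
    cn=max(cv2.findContours(m,0,1)[0],key=cv2.contourArea)[:,0].astype(np.float32)
    W=plane(c,cn,.0055)[:,:2].astype(np.float32); rr=cv2.minAreaRect(W); print(n,'card',rr)
c=cam('top');d=np.load('pics/top0.npy');P=depthpts(c,d)
for n,u,v in[('carton',401,281),('ballc',185,215),('bottle',224,155),('bigb',140,178)]: print(n,P[v,u])
```

```text
deck side [ 0.59384882 -0.13491835] 0.10237132593423738 176 215
crank side px 255 265 159 179
crank z.195 side [[ 0.64422916 -0.1214219   0.195     ]] [[ 0.64435015 -0.11855431  0.157     ]]
post [0.51648249 0.00490614] 0.16652674420362615 117.35425592882892
post [ 0.48229949 -0.26723403] 0.1663992100144594 -131.70309105004048
post [ 0.51690974 -0.00232228] 0.15993732626806936 118.4082236259785
post [ 0.71574251 -0.0343501 ] 0.16392230947377276 41.514790133888454
top card ((0.4802384376525879, 0.27435627579689026), (0.07030348479747772, 0.07025881856679916), 82.22589111328125)
side card ((0.48121359944343567, 0.2752918303012848), (0.0696377083659172, 0.06944187730550766), 81.66753387451172)
carton [ 0.39773167 -0.3859007   0.04215571]
ballc [0.59067114 0.2547616  0.02058541]
bottle [0.74826948 0.12673261 0.13444418]
bigb [0.70114689 0.39151807 0.03029798]
```

```bash
cat >> h.py <<'E'
def down(yaw,lean):
    # tool x toward angle yaw+180 (world), fingers tilted forward by lean
    z=np.array([np.sin(lean),0,-np.cos(lean)]); y=np.array([0,1.,0]); x=np.cross(y,z)
    return R.from_euler('z',yaw).as_matrix()@np.c_[x,y,z]
def goto(pos,M,s=None):
    s=s or ctrl.get_state(); A=R.from_quat(s['tcp_rot']).as_matrix()
    return np.round(A.T@(np.array(pos)-s['eef_pos']),4), np.round(R.from_matrix(A.T@M).as_rotvec(),4)
YAW=np.radians(-7.1)
E
python3 -c "
from h import *
print(goto([.56,-.14,.30],down(YAW,0)))"
```

```text
(array([-0.5752, -0.6251, -0.0518]), array([-0.0018, -0.0005, -0.2069]))
```

{"fn": "carry_out", "kwargs": {
  "commands": [
    {"delta_pos":[-0.19,-0.21,-0.052],"delta_rot":[0,0,-0.07],"claw":100},
    {"delta_pos":[-0.575,-0.625,-0.052],"delta_rot":[0,0,-0.207],"claw":60},
    {"delta_pos":[-0.575,-0.625,-0.052],"delta_rot":[0,0,-0.207],"claw":60},
    {"delta_pos":[-0.575,-0.625,-0.052],"delta_rot":[0,0,-0.207],"claw":60},
    {"delta_pos":[-0.575,-0.625,-0.052],"delta_rot":[0,0,-0.207],"claw":60},
    {"delta_pos":[-0.575,-0.625,-0.052],"delta_rot":[0,0,-0.207],"claw":60},
    {"delta_pos":[-0.575,-0.625,-0.052],"delta_rot":[0,0,-0.207],"claw":60},
    {"delta_pos":[-0.575,-0.625,-0.052],"delta_rot":[0,0,-0.207],"claw":60}
  ]
}}

```text
time: 0.82
eef_pos: [0.3523, 0.3321, 0.2716]
tcp_rot: [0.062, 0.998, -0.001, -0.0]
contact_force: [0.7, -0.4, -0.2]
opening: 0.6
```

```bash
python3 -c "
from h import *
print(goto([.56,-.14,.30],down(YAW,0)));s=ctrl.get_state();print(s['time'],s['qpos'],s['eef_pos'])"
```

```text
(array([-0.2641, -0.443 , -0.0277]), array([-0.0018, -0.0006,  0.0007]))
0.8167 [ 5.46417785e-01 -1.63372764e-01  2.00586680e+00 -1.09295982e-03
  1.30073497e+00 -9.00880523e-01] [0.35228306 0.33206342 0.27161702]
```

{"fn": "carry_out", "kwargs": {
  "commands": [
    {"delta_pos":[-0.264,-0.443,-0.028],"delta_rot":[0,0,0],"claw":60},
    {"delta_pos":[-0.264,-0.443,-0.028],"delta_rot":[0,0,0],"claw":60},
    {"delta_pos":[-0.264,-0.443,-0.028],"delta_rot":[0,0,0],"claw":60},
    {"delta_pos":[-0.264,-0.443,-0.028],"delta_rot":[0,0,0],"claw":60},
    {"delta_pos":[-0.264,-0.443,-0.028],"delta_rot":[0,0,0],"claw":60},
    {"delta_pos":[-0.264,-0.443,-0.028],"delta_rot":[0,0,0],"claw":60},
    {"delta_pos":[-0.264,-0.443,-0.028],"delta_rot":[0,0,0],"claw":60},
    {"delta_pos":[-0.264,-0.443,-0.028],"delta_rot":[0,0,0],"claw":60}
  ]
}}

```text
time: 1.48
eef_pos: [0.4859, 0.0271, 0.2901]
tcp_rot: [0.062, 0.998, -0.001, -0.0]
contact_force: [0.0, 0.4, 0.4]
opening: 0.601
```

```bash
python3 -c "
from h import *
print(goto([.56,-.14,.30],down(YAW,0)));s=ctrl.get_state();print(s['time'],s['qpos'],s['eef_pos'])"
```

```text
(array([-0.0941, -0.1567, -0.0097]), array([-0.0017, -0.0005,  0.0004]))
1.4833 [-1.52363721e-01 -1.70994254e-01  1.97875453e+00 -1.76758355e-03
  1.33423554e+00 -1.59919245e+00] [0.48592714 0.02706281 0.29011954]
```

{"fn": "carry_out", "kwargs": {
  "commands": [
    {"delta_pos":[-0.094,-0.157,-0.01],"delta_rot":[0,0,0],"claw":60},
    {"delta_pos":[-0.094,-0.157,-0.01],"delta_rot":[0,0,0],"claw":60},
    {"delta_pos":[-0.094,-0.157,-0.01],"delta_rot":[0,0,0],"claw":60},
    {"delta_pos":[-0.094,-0.157,-0.01],"delta_rot":[0,0,0],"claw":60},
    {"delta_pos":[-0.094,-0.157,-0.01],"delta_rot":[0,0,0],"claw":60},
    {"delta_pos":[-0.094,-0.157,-0.01],"delta_rot":[0,0,0],"claw":60}
  ]
}}

```text
time: 1.98
eef_pos: [0.5607, -0.1443, 0.2998]
tcp_rot: [0.064, 0.998, -0.001, -0.0]
contact_force: [0.2, -0.1, 0.7]
opening: 0.606
```

Run:
```python
from h import *
s=ctrl.get_state();print(s['time'],s['qpos'],s['eef_pos'])
im,d=ctrl.read_camera('wrist'); cv2.imwrite('pics/w1.png',im[:,:,::-1]); np.save('pics/w1.npy',d)
import pickle; pickle.dump(s,open('pics/w1.pkl','wb'))
Q=np.array([[1.08998,.28722,1.57814,0,1.27862],[.546418,-.163373,2.005867,0,1.300735],[-.152364,-.170994,1.978755,0,1.334236],s['qpos'][:5]])
T=np.array([[.21894,.63786,.24693],[.352283,.332063,.271617],[.485927,.027063,.290120],s['eef_pos']])
# r=a+L1 s2+L2 s23 ; z=h+L1c2+L2c23 - d (tool down, combined)
rp=np.sqrt((T[:,:2]**2).sum(1)-.1005**2); print(rp)
A=[];b=[]
for q,t,r in zip(Q,T,rp):
    a2,a3,a5=q[1],q[1]+q[2],q[1]+q[2]+q[4]
    A.append([np.sin(a2),np.sin(a3),1,0]);b.append(r)
    A.append([np.cos(a2),np.cos(a3),0,1]);b.append(t[2])
x,res,rk,sv=np.linalg.lstsq(np.array(A),np.array(b),rcond=None);print(x,res,sv)
```

```text
1.9833 [-0.42590481  0.03952043  1.7617669  -0.00274827  1.34014792 -1.86795801] [ 0.56068491 -0.14425239  0.2998089 ]
[0.6668582  0.47357037 0.4761903  0.57015443]
[ 0.44091274  0.57325615 -0.00623437 -0.00966451] [1.52215005e-06] [2.99729346 2.63519516 0.26574928 0.03682007]
```

View pics/w1.png

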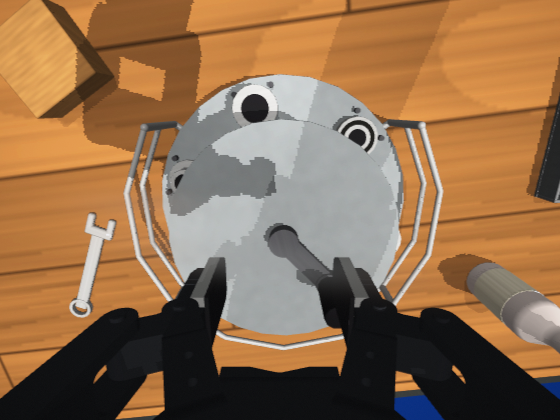

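Seen from above in the wrist view: deck hub at about (283,236), front guard posts at (145,127) and (423,127), and the crank partly hidden behind the right finger. I'll refine the axis and yaw from it.

Run:
```python
from h import *; import pickle
s=pickle.load(open('pics/w1.pkl','rb')); c=cam('wrist',s); d=np.load('pics/w1.npy'); P=depthpts(c,d)
def fit(X):
    A=np.c_[2*X,np.ones(len(X))];s=np.linalg.lstsq(A,(X**2).sum(1),rcond=None)[0];return s[:2],np.sqrt(s[2]+s[:2]@s[:2])
m=((abs(P[...,2]-0.157)<0.008)&(abs(P[...,0]-.593)<.12)&(abs(P[...,1]+.145)<.12)).astype(np.uint8)
n,l,st,ce=cv2.connectedComponentsWithStats(m); k=1+st[1:,4].argmax()
cn=max(cv2.findContours((l==k).astype(np.uint8),0,1)[0],key=len)[:,0].astype(float)
X=plane(c,cn,0.157)[:,:2]; ctr,r=np.array([.593,-.142]),.103
for _ in range(8):
    e=abs(np.linalg.norm(X-ctr,axis=1)-r); k=e<0.006; ctr,r=fit(X[k])
print('deck wrist',ctr,r,k.sum(),len(k), 'depth z',np.median(P[m>0][:,2]))
print('hub',plane(c,[283,235.5],.169))
for p in[(145,126),(423,126)]:
    X=plane(c,p,.1)[0][:2];D=X-ctr;print('post',X,np.linalg.norm(D),np.degrees(np.arctan2(D[1],D[0])))
# tray outer circle, z=.045
im=cv2.imread('pics/w1.png'); crop(im,150,60,440,350,2.6,'pics/w1c.png')
mt=((P[...,2]>.035)&(abs(P[...,0]-.593)<.17)&(abs(P[...,1]+.145)<.17)&(P[...,2]<.052)).astype(np.uint8)
v,u=np.nonzero(mt); X=plane(c,np.c_[u,v],.045)[:,:2]; rr=np.linalg.norm(X-ctr,axis=1); 
hull=cv2.convexHull(X[rr<.155].astype(np.float32))[:,0]; print('tray',fit(hull),len(hull))
print('sleeve,ball tops',plane(c,[255,107],.087),plane(c,[358,135],.059))
```

```text
deck wrist [ 0.59430997 -0.14519655] 0.1020489776918607 564 906 depth z 0.15784946587060425
hub [[ 0.58753698 -0.14431002  0.169     ]]
post [ 0.48331369 -0.26678695] 0.16463413859677808 -132.39202832869148
post [0.51802589 0.00329113] 0.16693666971562732 117.19138403969056
tray (array([ 0.5942357 , -0.14508157]), np.float64(0.14730428572811957)) 54
sleeve,ball tops [[ 0.47923844 -0.15813553  0.087     ]] [[ 0.52252668 -0.05096945  0.059     ]]
```

View pics/w1c.png

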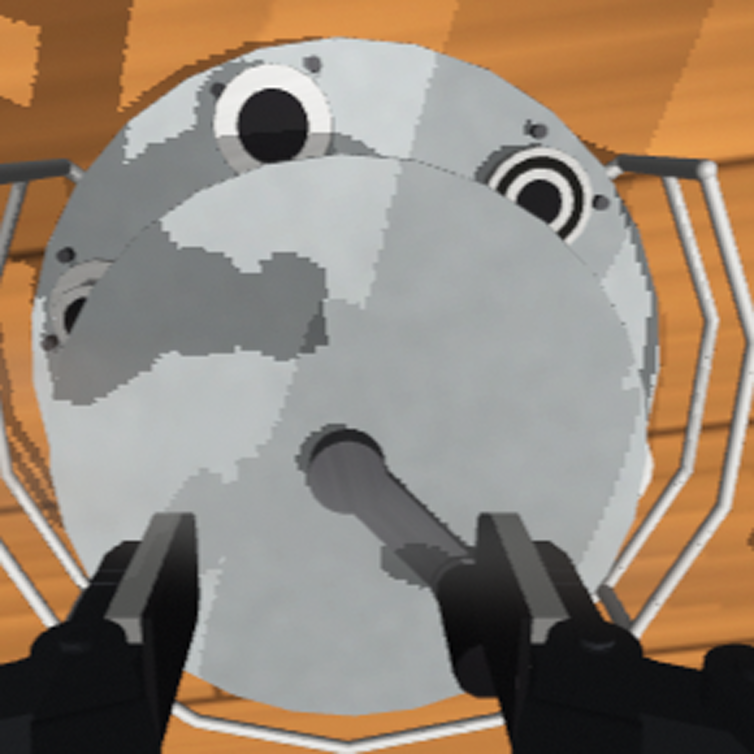

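```bash
sed -i 's/-7.1)/-7.5)/' h.py; python3 -c "
from h import *
print(goto([.640,-.110,.30],down(YAW,0)));print(goto([.640,-.110,.195],down(YAW,0)))"
```

```text
(array([-0.0753,  0.0419, -0.0006]), array([-0.0011, -0.0018,  0.0042]))
(array([-0.0755,  0.042 ,  0.1044]), array([-0.0011, -0.0018,  0.0042]))
```

{"fn": "carry_out", "kwargs": {
  "commands": [
    {"delta_pos":[-0.025,0.014,0],"delta_rot":[0,0,0],"claw":60},
    {"delta_pos":[-0.055,0.03,0],"delta_rot":[0,0,0],"claw":60},
    {"delta_pos":[-0.0755,0.042,0.01],"delta_rot":[0,0,0],"claw":60},
    {"delta_pos":[-0.0755,0.042,0.025],"delta_rot":[0,0,0],"claw":60},
    {"delta_pos":[-0.0755,0.042,0.055],"delta_rot":[0,0,0],"claw":60},
    {"delta_pos":[-0.0755,0.042,0.085],"delta_rot":[0,0,0],"claw":60},
    {"delta_pos":[-0.0755,0.042,0.104],"delta_rot":[0,0,0],"claw":60},
    {"delta_pos":[-0.0755,0.042,0.104],"delta_rot":[0,0,0],"claw":60}
  ]
}}

```text
time: 2.7
eef_pos: [0.6362, -0.1071, 0.1889]
tcp_rot: [0.062, 0.998, 0.001, -0.007]
contact_force: [-1.1, 0.1, -1.1]
opening: 0.601
```

Run:
```python
from h import *
s=ctrl.get_state();print(s['time'],s['qpos'],s['eef_pos'])
im,d=ctrl.read_camera('wrist'); cv2.imwrite('pics/w2.png',im[:,:,::-1])
```

```text
2.7 [-3.23431183e-01  2.80232680e-01  1.69621151e+00 -1.15710534e-03
  1.17862825e+00 -1.76888286e+00] [ 0.63624959 -0.10711624  0.18889546]
```

View pics/w2.png

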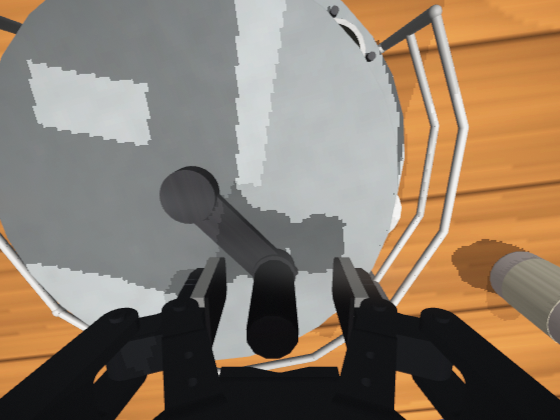

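The crank stands between the open fingers, top at about (273,340), and a little left of their middle. Now I settle the height and close on it.

{"fn": "carry_out", "kwargs": {
  "commands": [
    {"delta_pos":[-0.003,-0.003,-0.006],"delta_rot":[0,0,0],"claw":50},
    {"delta_pos":[-0.003,-0.003,-0.006],"delta_rot":[0,0,0],"claw":40},
    {"delta_pos":[-0.003,-0.003,-0.006],"delta_rot":[0,0,0],"claw":25},
    {"delta_pos":[-0.003,-0.003,-0.006],"delta_rot":[0,0,0],"claw":10},
    {"delta_pos":[-0.003,-0.003,-0.006],"delta_rot":[0,0,0],"claw":10},
    {"delta_pos":[-0.003,-0.003,-0.006],"delta_rot":[0,0,0],"claw":10}
  ],
  "force": 40
}}

```text
time: 3.25
eef_pos: [0.6422, -0.1111, 0.2014]
tcp_rot: [0.063, 0.998, 0.001, -0.001]
contact_force: [1.6, 2.2, 5.8]
opening: 0.219
```

Run:
```python
from h import *
s=ctrl.get_state();print(s['time'],s['qpos'],s['eef_pos'],s['contact_force'],s['opening'])
im,d=ctrl.read_camera('wrist'); cv2.imwrite('pics/w3.png',im[:,:,::-1])
```

```text
3.25 [-3.26841859e-01  2.76719256e-01  1.67645341e+00  3.56745621e-04
  1.19129158e+00 -1.77255731e+00] [ 0.64216441 -0.11107233  0.20142083] [1.57469128 2.22843943 5.80176986] 0.219459003585808
```

View pics/w3.png

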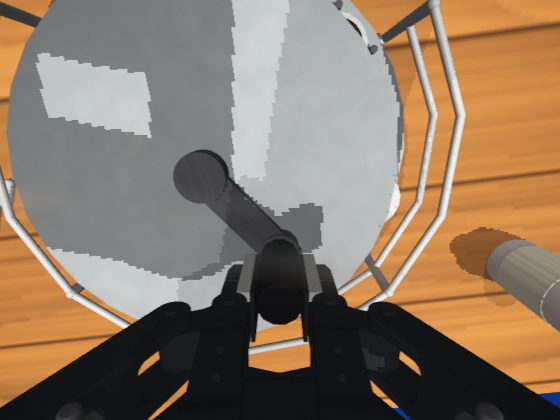

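{"fn": "carry_out", "kwargs": {
  "commands": [
    {"delta_pos":[0,0,0],"delta_rot":[0,0,0],"claw":10},
    {"delta_pos":[0,0,0],"delta_rot":[0,0,0],"claw":10}
  ]
}}

```text
time: 3.47
eef_pos: [0.6422, -0.1111, 0.2015]
tcp_rot: [0.063, 0.998, 0.0, -0.001]
contact_force: [1.4, 1.3, 0.8]
opening: 0.218
```

Run:
```python
from h import *
s=ctrl.get_state();print(s['time'],s['qpos'],s['dq'],s['eef_pos'],s['contact_force'],s['opening'])
c=np.array([.5943,-.1452]); D=s['eef_pos'][:2]-c; print(np.linalg.norm(D),np.degrees(np.arctan2(D[1],D[0])))
```

```text
3.4667 [-3.26812362e-01  2.76537409e-01  1.67656017e+00  3.36231514e-04
  1.19108058e+00 -1.77252734e+00] [-1.33088315e-03  1.84705988e-03 -1.94887700e-05  3.25970619e-03
  2.86267688e-03  1.13074784e-03] [ 0.64217235 -0.11105965  0.20148195] [1.40493162 1.2569763  0.82203382] 0.21828572093151613
0.05879902744734674 35.49470912574551
```

```bash
cat > arc.py <<'E'
import sys; from h import *
k0=int(sys.argv[1]); N=40; tot=np.radians(-133.9); th0=np.radians(36.4)
p0=np.array([.64217,-.11106,.200])
v=np.minimum(1,np.minimum(np.arange(1,N+1)/6,(N+1-np.arange(1,N+1))/6)); ss=np.r_[0,np.cumsum(v)/v.sum()]
s=ctrl.get_state(); A=R.from_quat(s['tcp_rot']).as_matrix()
c0=p0[:2]-.058*np.array([np.cos(th0),np.sin(th0)]); D=s['eef_pos'][:2]-c0
print('now ang',np.degrees(np.arctan2(D[1],D[0])),'r',np.linalg.norm(D),s['eef_pos'],s['contact_force'],'rot',goto([0,0,0],down(YAW,0))[1])
for k in range(k0+1,k0+9):
    th=th0+tot*ss[min(k,N)]
    p=np.r_[c0+.058*np.array([np.cos(th),np.sin(th)]),p0[2]]
    print(k,np.round(np.degrees(th),1),np.round(A.T@(p-s['eef_pos']),4))
E
python3 arc.py 0
```

```text
now ang 36.39889745487346 r 0.05800210116339737 [ 0.64217235 -0.11105965  0.20148195] [1.40493162 1.2569763  0.82203382] rot [ 0.0008 -0.0025  0.0057]
1 35.8 [-0.0004 -0.0005  0.0015]
2 34.5 [-0.0013 -0.0014  0.0015]
3 32.6 [-0.0026 -0.0029  0.0015]
4 30.0 [-0.0042 -0.0049  0.0015]
5 26.8 [-0.0061 -0.0075  0.0015]
6 23.0 [-0.0081 -0.0108  0.0015]
7 19.2 [-0.01   -0.0142  0.0014]
8 15.4 [-0.0116 -0.0178  0.0014]
```

{"fn": "carry_out", "kwargs": {
  "commands": [
    {"delta_pos":[-0.0004,-0.0005,0],"delta_rot":[0,0,0],"claw":10},
    {"delta_pos":[-0.0013,-0.0014,0],"delta_rot":[0,0,0],"claw":10},
    {"delta_pos":[-0.0026,-0.0029,0],"delta_rot":[0,0,0],"claw":10},
    {"delta_pos":[-0.0042,-0.0049,0],"delta_rot":[0,0,0],"claw":10},
    {"delta_pos":[-0.0061,-0.0075,0],"delta_rot":[0,0,0],"claw":10},
    {"delta_pos":[-0.0081,-0.0108,0],"delta_rot":[0,0,0],"claw":10},
    {"delta_pos":[-0.01,-0.0142,0],"delta_rot":[0,0,0],"claw":10},
    {"delta_pos":[-0.0116,-0.0178,0],"delta_rot":[0,0,0],"claw":10}
  ],
  "force": 50
}}

```text
time: 4.13
eef_pos: [0.6517, -0.131, 0.2015]
tcp_rot: [0.063, 0.998, 0.0, -0.001]
contact_force: [-0.6, 0.6, 1.6]
opening: 0.22
```

```bash
python3 arc.py 8
```

```text
now ang 14.481098910001178 r 0.05805231560710251 [ 0.65169416 -0.1309617   0.20151948] [-0.60818987  0.56088331  1.61179455] rot [ 0.0001 -0.0022  0.0056]
9 11.5 [-0.001  -0.0028  0.0015]
10 7.7 [-0.0021 -0.0065  0.0015]
11 3.9 [-0.003  -0.0103  0.0015]
12 0.1 [-0.0036 -0.0141  0.0015]
13 -3.8 [-0.0039 -0.018   0.0015]
14 -7.6 [-0.004  -0.0218  0.0015]
15 -11.4 [-0.0039 -0.0257  0.0015]
16 -15.2 [-0.0035 -0.0296  0.0015]
```

{"fn": "carry_out", "kwargs": {
  "commands": [
    {"delta_pos":[-0.001,-0.0028,0],"delta_rot":[0,0,0],"claw":10},
    {"delta_pos":[-0.0021,-0.0065,0],"delta_rot":[0,0,0],"claw":10},
    {"delta_pos":[-0.003,-0.0103,0],"delta_rot":[0,0,0],"claw":10},
    {"delta_pos":[-0.0036,-0.0141,0],"delta_rot":[0,0,0],"claw":10},
    {"delta_pos":[-0.0039,-0.018,0],"delta_rot":[0,0,0],"claw":10},
    {"delta_pos":[-0.004,-0.0218,0],"delta_rot":[0,0,0],"claw":10},
    {"delta_pos":[-0.0039,-0.0257,0],"delta_rot":[0,0,0],"claw":10},
    {"delta_pos":[-0.0035,-0.0296,0],"delta_rot":[0,0,0],"claw":10}
  ]
}}

```text
time: 4.8
eef_pos: [0.6514, -0.161, 0.2015]
tcp_rot: [0.063, 0.998, 0.0, -0.001]
contact_force: [-1.3, 1.7, 2.0]
opening: 0.213
```

```bash
python3 arc.py 16
```

```text
now ang -15.560494712788978 r 0.05799436445786399 [ 0.6513549  -0.16103561  0.20151807] [-1.26105797  1.66215141  2.02907616] rot [ 0.0003 -0.0024  0.0056]
17 -19.1 [ 0.0006 -0.0035  0.0015]
18 -22.9 [ 0.0015 -0.0073  0.0015]
19 -26.7 [ 0.0027 -0.011   0.0015]
20 -30.6 [ 0.0041 -0.0146  0.0015]
21 -34.4 [ 0.0058 -0.0181  0.0015]
22 -38.2 [ 0.0077 -0.0214  0.0015]
23 -42.0 [ 0.0098 -0.0247  0.0015]
24 -45.9 [ 0.0121 -0.0278  0.0015]
```

{"fn": "carry_out", "kwargs": {
  "commands": [
    {"delta_pos":[0.0006,-0.0035,0],"delta_rot":[0,0,0],"claw":10},
    {"delta_pos":[0.0015,-0.0073,0],"delta_rot":[0,0,0],"claw":10},
    {"delta_pos":[0.0027,-0.011,0],"delta_rot":[0,0,0],"claw":10},
    {"delta_pos":[0.0041,-0.0146,0],"delta_rot":[0,0,0],"claw":10},
    {"delta_pos":[0.0058,-0.0181,0],"delta_rot":[0,0,0],"claw":10},
    {"delta_pos":[0.0077,-0.0214,0],"delta_rot":[0,0,0],"claw":10},
    {"delta_pos":[0.0098,-0.0247,0],"delta_rot":[0,0,0],"claw":10},
    {"delta_pos":[0.0121,-0.0278,0],"delta_rot":[0,0,0],"claw":10}
  ]
}}

```text
time: 5.47
eef_pos: [0.6357, -0.1873, 0.2015]
tcp_rot: [0.063, 0.998, 0.0, -0.001]
contact_force: [-0.8, 3.3, 0.8]
opening: 0.219
```

```bash
python3 arc.py 24
```

```text
now ang -46.132012622761614 r 0.05797356244932738 [ 0.63566179 -0.18727366  0.20152089] [-0.83379596  3.32973931  0.80352549] rot [ 0.0006 -0.0023  0.0056]
25 -49.7 [ 0.0023 -0.0027  0.0015]
26 -53.5 [ 0.005  -0.0055  0.0015]
27 -57.3 [ 0.0079 -0.0081  0.0015]
28 -61.2 [ 0.011  -0.0105  0.0015]
29 -65.0 [ 0.0142 -0.0126  0.0015]
30 -68.8 [ 0.0175 -0.0146  0.0016]
31 -72.6 [ 0.021  -0.0163  0.0016]
32 -76.5 [ 0.0246 -0.0178  0.0016]
```

{"fn": "carry_out", "kwargs": {
  "commands": [
    {"delta_pos":[0.0023,-0.0027,0],"delta_rot":[0,0,0],"claw":10},
    {"delta_pos":[0.005,-0.0055,0],"delta_rot":[0,0,0],"claw":10},
    {"delta_pos":[0.0079,-0.0081,0],"delta_rot":[0,0,0],"claw":10},
    {"delta_pos":[0.011,-0.0105,0],"delta_rot":[0,0,0],"claw":10},
    {"delta_pos":[0.0142,-0.0126,0],"delta_rot":[0,0,0],"claw":10},
    {"delta_pos":[0.0175,-0.0146,0],"delta_rot":[0,0,0],"claw":10},
    {"delta_pos":[0.021,-0.0163,0],"delta_rot":[0,0,0],"claw":10},
    {"delta_pos":[0.0246,-0.0178,0],"delta_rot":[0,0,0],"claw":10}
  ]
}}

```text
time: 6.13
eef_pos: [0.6088, -0.2019, 0.2015]
tcp_rot: [0.063, 0.998, 0.0, -0.001]
contact_force: [0.6, 3.5, 1.8]
opening: 0.218
```

```bash
python3 arc.py 32
```

```text
now ang -76.73869070851283 r 0.05795207269734675 [ 0.60877993 -0.20188502  0.20150818] [0.56285598 3.46202079 1.78005091] rot [ 0.0008 -0.0019  0.0056]
33 -80.3 [ 0.0034 -0.0012  0.0015]
34 -84.1 [ 0.0071 -0.0022  0.0015]
35 -87.9 [ 0.0109 -0.0029  0.0015]
36 -91.1 [ 0.0141 -0.0034  0.0015]
37 -93.7 [ 0.0167 -0.0036  0.0015]
38 -95.6 [ 0.0186 -0.0037  0.0015]
39 -96.9 [ 0.0199 -0.0037  0.0015]
40 -97.5 [ 0.0206 -0.0037  0.0015]
```

{"fn": "carry_out", "kwargs": {
  "commands": [
    {"delta_pos":[0.0034,-0.0012,0],"delta_rot":[0,0,0],"claw":10},
    {"delta_pos":[0.0071,-0.0022,0],"delta_rot":[0,0,0],"claw":10},
    {"delta_pos":[0.0109,-0.0029,0],"delta_rot":[0,0,0],"claw":10},
    {"delta_pos":[0.0141,-0.0034,0],"delta_rot":[0,0,0],"claw":10},
    {"delta_pos":[0.0167,-0.0036,0],"delta_rot":[0,0,0],"claw":10},
    {"delta_pos":[0.0186,-0.0037,0],"delta_rot":[0,0,0],"claw":10},
    {"delta_pos":[0.0199,-0.0037,0],"delta_rot":[0,0,0],"claw":10},
    {"delta_pos":[0.0206,-0.0037,0],"delta_rot":[0,0,0],"claw":10}
  ]
}}

```text
time: 6.8
eef_pos: [0.5878, -0.203, 0.2015]
tcp_rot: [0.063, 0.998, 0.0, -0.001]
contact_force: [1.4, 4.2, 0.4]
opening: 0.217
```

```bash
python3 arc.py 40
python3 - <<'E'
from h import *
for n in['top','side']:
    im,d=ctrl.read_camera(n); cv2.imwrite(f'pics/{n}4.png',im[:,:,::-1]); np.save(f'pics/{n}4.npy',d)
    im=im[:,:,::-1]
    crop(im,*((250,145,390,275) if n=='top' else (205,140,345,260)),5,f'pics/{n}4c.png')
E
```

```text
now ang -97.61948707629644 r 0.05798603164477379 [ 0.58779759 -0.20295234  0.2015286 ] [1.37741779 4.17020669 0.37650708] rot [ 0.0008 -0.0017  0.0056]
41 -97.5 [-0.0001 -0.      0.0015]
42 -97.5 [-0.0001 -0.      0.0015]
43 -97.5 [-0.0001 -0.      0.0015]
44 -97.5 [-0.0001 -0.      0.0015]
45 -97.5 [-0.0001 -0.      0.0015]
46 -97.5 [-0.0001 -0.      0.0015]
47 -97.5 [-0.0001 -0.      0.0015]
48 -97.5 [-0.0001 -0.      0.0015]
```

View pics/top4c.png

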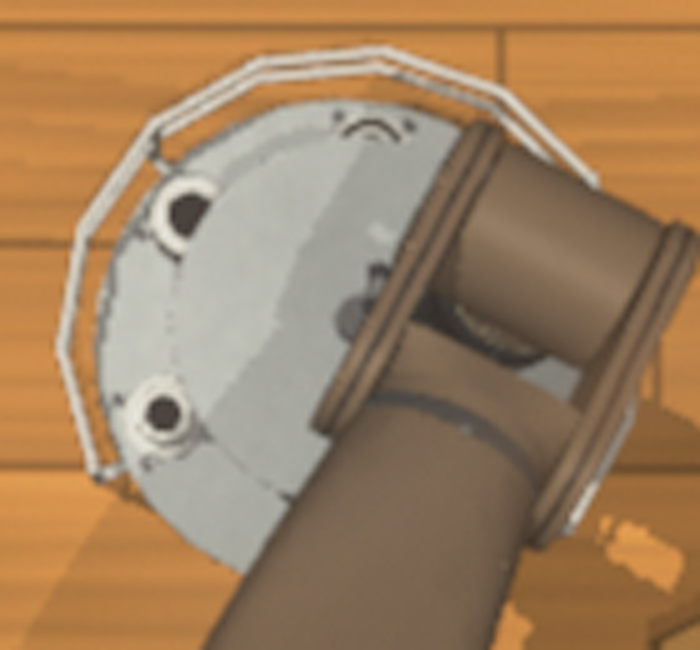

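View pics/side4c.png

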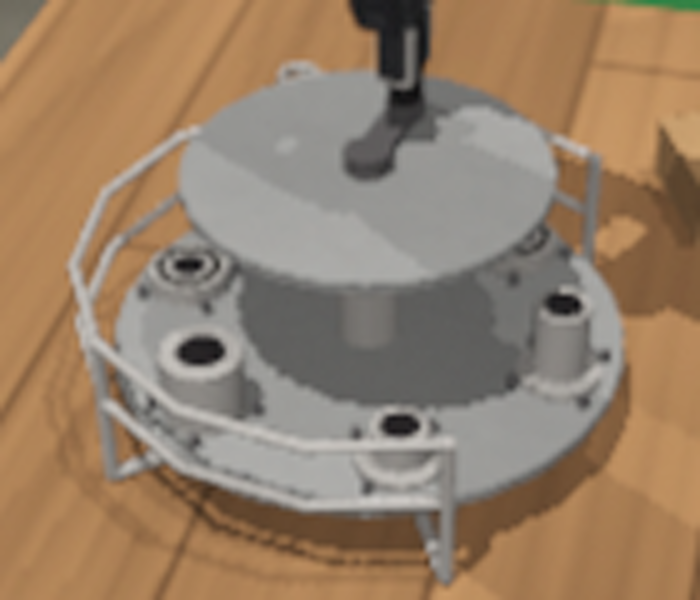

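The side view shows the tall bush now at the front opening, at crop (563,303) = px (317.6,200.6). I release the crank and rise.

{"fn": "carry_out", "kwargs": {
  "commands": [
    {"delta_pos":[0,0,0],"delta_rot":[0,0,0],"claw":10},
    {"delta_pos":[0,0,0],"delta_rot":[0,0,0],"claw":30},
    {"delta_pos":[0,0,0],"delta_rot":[0,0,0],"claw":50},
    {"delta_pos":[0,0,0],"delta_rot":[0,0,0],"claw":60},
    {"delta_pos":[0,0,-0.02],"delta_rot":[0,0,0],"claw":60},
    {"delta_pos":[0,0,-0.05],"delta_rot":[0,0,0],"claw":60},
    {"delta_pos":[0,0,-0.085],"delta_rot":[0,0,0],"claw":60},
    {"delta_pos":[0,0,-0.11],"delta_rot":[0,0,0],"claw":60}
  ]
}}

```text
time: 7.57
eef_pos: [0.5883, -0.2039, 0.3145]
tcp_rot: [0.063, 0.998, -0.001, -0.0]
contact_force: [0.3, 0.2, 1.9]
opening: 0.6
```

Run:
```python
from h import *
c=cam('side'); im=cv2.imread('pics/side4.png'); h=cv2.cvtColor(im,cv2.COLOR_BGR2HSV)[...,2]
m=np.zeros_like(h); m[193:208,308:328]=h[193:208,308:328]<80
v,u=np.nonzero(m); print(u.mean(),v.mean(),m.sum(),plane(c,[u.mean(),v.mean()],.095))
s=ctrl.get_state(); print(s['eef_pos'],s['qpos'])
print(goto([.42,-.122,.30],down(YAW,0)))
```

```text
316.88 200.44 25 [[ 0.48206385 -0.12723647  0.095     ]]
[ 0.588272   -0.20391657  0.31445566] [-4.95971886e-01  1.29206889e-01  1.63965865e+00 -1.29613674e-03
  1.37230672e+00 -1.94091819e+00]
(array([0.1772, 0.0602, 0.0144]), array([-0.0013, -0.0001,  0.0053]))
```

Run:
```python
from h import *
print(goto([.50,-.132,.28],down(YAW,0.4)))
```

```text
(array([0.0966, 0.0603, 0.0344]), array([-3.000e-04, -4.001e-01,  5.500e-03]))
```

{"fn": "carry_out", "kwargs": {
  "commands": [
    {"delta_pos":[0.03,0.018,0.0],"delta_rot":[0,-0.1,0],"claw":70},
    {"delta_pos":[0.06,0.038,0.01],"delta_rot":[0,-0.2,0],"claw":70},
    {"delta_pos":[0.085,0.055,0.02],"delta_rot":[0,-0.3,0],"claw":70},
    {"delta_pos":[0.0966,0.06,0.034],"delta_rot":[0,-0.4,0],"claw":70},
    {"delta_pos":[0.0966,0.06,0.034],"delta_rot":[0,-0.4,0],"claw":70},
    {"delta_pos":[0.0966,0.06,0.034],"delta_rot":[0,-0.4,0],"claw":70},
    {"delta_pos":[0.0966,0.06,0.034],"delta_rot":[0,-0.4,0],"claw":70}
  ]
}}

```text
time: 8.15
eef_pos: [0.5009, -0.1334, 0.2823]
tcp_rot: [0.061, 0.978, -0.014, 0.199]
contact_force: [-0.4, 0.3, 1.0]
opening: 0.697
```

```bash
cat > kin.py <<'E'
from h import *
from scipy.optimize import least_squares
def fk(p,q):
    L1,L2,h,d,off,a,e=p
    q1,q2,q3,q4,q5,q6=q
    u=np.array([np.cos(q1),np.sin(q1),0]);v=np.array([-np.sin(q1),np.cos(q1),0]);Z=np.array([0,0,1.])
    f=lambda t:np.sin(t)*u+np.cos(t)*Z
    w=h*Z+off*v+L1*f(q2)+L2*f(q2+q3)
    # forearm dir g, roll q4 about g
    g=f(q2+q3); m=f(q2+q3+np.pi/2)
    n=np.cross(g,m)
    m4=np.cos(q4)*m+np.sin(q4)*n
    t=np.cos(q5)*g+np.sin(q5)*m4   # tool z
    return w+d*t, t
E
python3 - <<'E'
from kin import *
s=ctrl.get_state(); print(s['qpos'],s['eef_pos'],R.from_quat(s['tcp_rot']).as_matrix()[:,2])
Q=[[1.08998012,.287220088,1.57814223,-.0000153,1.27862214,-.15],[.546418,-.163372764,2.00586680,-.00109,1.30073497,-.9],[-.152363721,-.170994254,1.97875453,-.00177,1.33423554,-1.6],[-.42590481,.03952043,1.7617669,-.00274827,1.34014792,-1.87],[-.326812362,.276537409,1.67656017,.000336,1.19108058,-1.77],[-.495971886,.129206889,1.63965865,-.0013,1.37230672,-1.94],list(s['qpos'])]
T=[[.21894092,.6378629,.24692968],[.35228306,.33206342,.27161702],[.48592714,.02706281,.29011954],[.56068491,-.14425239,.2998089],[.64217235,-.11105965,.20148195],[.588272,-.20391657,.31445566],s['eef_pos']]
np.save('Q.npy',Q);np.save('T.npy',T)
fun=lambda p:np.concatenate([fk(p,q)[0]-t for q,t in zip(Q,T)])
r=least_squares(fun,[.45,.57,.15,.2,.1,0,0]); print(r.x,np.abs(r.fun).max(),np.linalg.svd(r.jac)[1])
np.save('p.npy',r.x)
print(fk(r.x,s['qpos'])[1])
E
```

```text
[-0.52489901 -0.30190755  2.13285591  0.18525011  0.94402525 -2.05115883] [ 0.50088829 -0.13341384  0.28234241] [ 0.38804688 -0.05232199 -0.92015326]
[0.43981546 0.56702663 0.21992038 0.23006562 0.10094567 0.
 0.        ] 0.0016652093211266816 [4.63812487 2.64607987 2.50156717 0.40728908 0.24967246 0.
 0.        ]
[ 0.38804688 -0.05232199 -0.92015326]
```

```bash
cat >> kin.py <<'E'
P0=np.load('p.npy')
def ik(pos,M):
    L1,L2,h,d,off=P0[:5]; t=M[:,2]; w=np.array(pos)-d*t
    rho=np.sqrt(max(w[0]**2+w[1]**2-off**2,0)); q1=np.arctan2(w[1],w[0])-np.arctan2(off,rho)
    zz=w[2]-h; D=np.hypot(rho,zz); c=(D*D-L1*L1-L2*L2)/(2*L1*L2)
    if abs(c)>1: return None
    q3=np.arccos(c); q2=np.arctan2(rho,zz)-np.arctan2(L2*np.sin(q3),L1+L2*np.cos(q3))
    u=np.array([np.cos(q1),np.sin(q1),0]);Z=np.array([0,0,1.]); f=lambda a:np.sin(a)*u+np.cos(a)*Z
    g=f(q2+q3); m=f(q2+q3+np.pi/2); n=np.cross(g,m)
    q5=np.arccos(np.clip(t@g,-1,1)); q4=np.arctan2(t@n,t@m)
    # last joint: reference axis = cross(m4...) 
    m4=np.cos(q4)*m+np.sin(q4)*n; b=np.cross(g,m4); a=np.cross(b,t)
    q6=np.arctan2(M[:,0]@b,M[:,0]@a)
    return np.array([q1,q2,q3,q4,q5,q6])
lo=np.array([-2.77,-.9,.21,-1.53,.24,-2.84]);hi=np.array([2.77,2.22,2.48,4.67,2.81,2.84])
E
python3 - <<'E'
from kin import *
s=ctrl.get_state(); print(s['qpos']); print(ik(s['eef_pos'],R.from_quat(s['tcp_rot']).as_matrix()))
print(ik([.21894092,.6378629,.24692968],R.from_quat([.16466,.98635,-.00114,-.00036]).as_matrix()))
st=YAW
out=np.array([-np.cos(st),-np.sin(st),0])
ax=np.array([.5943,-.1452,0])
for lean in (28,32,35,38):
  for yd in (-25,0,25):
    M=down(YAW+np.radians(yd),np.radians(lean))
    for nm,r,z in(('pick',.115,.078),('up15',.115,.094),('out',.155,.094),('outup',.158,.115)):
        q=ik(ax+out*r+[0,0,z],M); print(lean,yd,nm,np.round(q,2) if q is not None else None, '' if q is None else np.nonzero((q[:5]<lo[:5])|(q[:5]>hi[:5]))[0]+1)
E
```

```text
[-0.52489901 -0.30190755  2.13285591  0.18525011  0.94402525 -2.05115883]
[-0.52420927 -0.30214415  2.13294582  0.18493349  0.94404677 -0.47952028]
[ 1.08991444e+00  2.87607310e-01  1.57785483e+00 -2.39437615e-05
  1.27852139e+00  1.42074809e+00]
28 -25 pick [-0.44 -0.09  2.39 -0.17  0.36  0.27] []
28 -25 up15 [-0.44 -0.13  2.38 -0.15  0.4   0.25] []
28 -25 out [-0.48 -0.24  2.48 -0.1   0.42  0.17] []
28 -25 outup [-0.48 -0.3   2.47 -0.09  0.48  0.16] []
28 0 pick [-0.56 -0.11  2.4   0.48  0.44 -0.83] []
28 0 up15 [-0.56 -0.14  2.4   0.44  0.48 -0.78] []
28 0 out [-0.61 -0.25  2.49  0.46  0.51 -0.84] [3]
28 0 outup [-0.62 -0.31  2.48  0.42  0.57 -0.79] [3]
28 25 pick [-0.66 -0.06  2.36  0.68  0.66 -1.47] []
28 25 up15 [-0.66 -0.09  2.35  0.65  0.69 -1.43] []
28 25 out [-0.71 -0.19  2.44  0.64  0.73 -1.47] []
28 25 outup [-0.72 -0.24  2.43  0.61  0.78 -1.42] []
32 -25 pick [-0.44 -0.11  2.42 -0.25  0.28  0.35] []
32 -25 up15 [-0.44 -0.15  2.42 -0.22  0.32  0.32] []
32 -25 out [-0.47 -0.26  2.51 -0.15  0.34  0.22] [3]
32 -25 outup [-0.48 -0.32  2.51 -0.12  0.4   0.19] [3]
32 0 pick [-0
[... 967 characters left out ...]
-1.68] [3]
35 25 outup [-0.78 -0.27  2.48  0.8   0.78 -1.62] [3]
38 -25 pick [-0.43 -0.12  2.47 -0.56  0.16  0.66] [5]
38 -25 up15 [-0.43 -0.16  2.47 -0.44  0.2   0.54] [5]
38 -25 out [-0.47 -0.29  2.56 -0.29  0.22  0.36] [3 5]
38 -25 outup [-0.47 -0.35  2.56 -0.22  0.28  0.29] [3]
38 0 pick [-0.6  -0.14  2.49  1.    0.34 -1.35] [3]
38 0 up15 [-0.6  -0.18  2.48  0.9   0.37 -1.25] [3]
38 0 out [-0.66 -0.31  2.57  0.87  0.42 -1.26] [3]
38 0 outup [-0.67 -0.37  2.57  0.77  0.47 -1.15] [3]
38 25 pick [-0.73 -0.07  2.42  1.    0.68 -1.81] []
38 25 up15 [-0.73 -0.11  2.42  0.96  0.7  -1.75] []
38 25 out [-0.8  -0.21  2.5   0.93  0.75 -1.78] [3]
38 25 outup [-0.8  -0.27  2.5   0.88  0.79 -1.71] [3]
```

Run:
```python
from kin import *
st=YAW; out=np.array([-np.cos(st),-np.sin(st),0]); ax=np.array([.5943,-.1452,0])
def clr(pos,M,hx,hy,lift=0):
    # body box surface from 56mm behind TCP (54 behind grasp) back 150
    g=np.array([[x,y,-z] for x in np.linspace(-hx,hx,21) for y in np.linspace(-hy,hy,21) for z in np.linspace(.056,.15,40)])
    W=pos+g@M.T; k=(W[:,2]>.147)&(W[:,2]<.160)
    return np.linalg.norm(W[k,:2]-ax[:2],axis=1).min()-.103
for lean in(28,30,32,34):
  for yd in(-15,-8,0,8):
    M=down(YAW+np.radians(yd),np.radians(lean))
    for rr in(.115,.120):
      pos=ax+out*rr+[0,0,.077]; q=ik(pos,M); 
      print(lean,yd,rr,'clr76x85 %.4f  85x76 %.4f up16 %.4f'%(clr(pos,M,.038,.0425),clr(pos,M,.0425,.038),clr(pos+[0,0,.016],M,.0425,.0425)),np.round(q-[0,0,0,0,0,np.pi/2],2))
```

```text
28 -15 0.115 clr76x85 0.0031  85x76 -0.0020 up16 0.0044 [-0.49 -0.1   2.4   0.13  0.36 -1.78]
28 -15 0.12 clr76x85 0.0079  85x76 0.0028 up16 0.0092 [-0.5  -0.12  2.41  0.14  0.36 -1.79]
28 -8 0.115 clr76x85 0.0059  85x76 0.0008 up16 0.0072 [-0.53 -0.11  2.41  0.32  0.39 -2.09]
28 -8 0.12 clr76x85 0.0108  85x76 0.0057 up16 0.0121 [-0.53 -0.12  2.42  0.32  0.39 -2.1 ]
28 0 0.115 clr76x85 0.0070  85x76 0.0019 up16 0.0083 [-0.56 -0.1   2.4   0.48  0.44 -2.4 ]
28 0 0.12 clr76x85 0.0120  85x76 0.0069 up16 0.0133 [-0.57 -0.12  2.41  0.48  0.44 -2.41]
28 8 0.115 clr76x85 0.0059  85x76 0.0008 up16 0.0072 [-0.6  -0.09  2.39  0.59  0.5  -2.65]
28 8 0.12 clr76x85 0.0108  85x76 0.0057 up16 0.0121 [-0.6  -0.11  2.41  0.59  0.51 -2.65]
30 -15 0.115 clr76x85 0.0056  85x76 0.0005 up16 0.0066 [-0.49 -0.11  2.42  0.16  0.32 -1.81]
30 -15 0.12 clr76x85 0.0104  85x76 0.0053 up16 0.0115 [-0.5  -0.13  2.43  0.17  0.32 -1.82]
30 -8 0.115 clr76x85 0.0084  85x76 0.0033 up16 0.0094 [-0.53 -0.12  2.42  0.38  0.35 -2.16]
30 -8 0.12 clr76x85 0.0133  85x76 0.0082 up16 0.0144 [-0.54 -0.13  2.44  0.39  0.35 -2.17]
3
[... 1120 characters left out ...]
 85x76 0.0042 up16 0.0112 [-0.5  -0.13  2.45  0.25  0.23 -1.9 ]
34 -15 0.12 clr76x85 0.0154  85x76 0.0090 up16 0.0160 [-0.5  -0.14  2.47  0.26  0.24 -1.92]
34 -8 0.115 clr76x85 0.0134  85x76 0.0070 up16 0.0140 [-0.54 -0.13  2.46  0.56  0.28 -2.34]
34 -8 0.12 clr76x85 0.0183  85x76 0.0119 up16 0.0190 [-0.55 -0.15  2.47  0.57  0.29 -2.35]
34 0 0.115 clr76x85 0.0145  85x76 0.0081 up16 0.0151 [-0.59 -0.13  2.45  0.76  0.37 -2.68]
34 0 0.12 clr76x85 0.0195  85x76 0.0131 up16 0.0201 [-0.59 -0.14  2.47  0.76  0.37 -2.69]
34 8 0.115 clr76x85 0.0134  85x76 0.0070 up16 0.0140 [-0.63 -0.12  2.44  0.85  0.46 -2.91]
34 8 0.12 clr76x85 0.0183  85x76 0.0119 up16 0.0190 [-0.64 -0.13  2.45  0.85  0.47 -2.92]
```

Run:
```python
from kin import *
st=YAW; out=np.array([-np.cos(st),-np.sin(st),0]); ax=np.array([.5943,-.1452,0]); b=np.array([.4815,-.1285,0])
M=down(YAW,np.radians(31)); t=M[:,2]
g=b+out*.003+[0,0,.078]; print('grasp',g)
for back in(0,.03,.06,.08,.1):
    q=ik(g-back*t,M)-[0,0,0,0,0,np.pi/2]; print(back,np.round(g-back*t,3),np.round(q,2))
print(goto(g-.09*t,M), goto(g-.05*t,M))
```

```text
grasp [ 0.47852567 -0.12810842  0.078     ]
0 [ 0.479 -0.128  0.078] [-0.57 -0.13  2.43  0.6   0.4  -2.52]
0.03 [ 0.463 -0.126  0.104] [-0.59 -0.23  2.46  0.53  0.47 -2.45]
0.06 [ 0.448 -0.124  0.129] [-0.61 -0.33  2.48  0.47  0.55 -2.4 ]
0.08 [ 0.438 -0.123  0.147] [-0.63 -0.4   2.49  0.44  0.61 -2.37]
0.1 [ 0.427 -0.121  0.164] [-0.64 -0.46  2.49  0.42  0.67 -2.35]
(array([0.1135, 0.0031, 0.0899]), array([-0.0008, -0.1387,  0.0057])) (array([0.1079, 0.0031, 0.1296]), array([-0.0008, -0.1387,  0.0057]))
```

Run:
```python
from kin import *
for p,l in(((.460,-.127,.21),24),((.450,-.125,.16),25),((.452,-.125,.122),27),((.465,-.1265,.10),29),((.4785,-.128,.078),31)):
    M=down(YAW,np.radians(l)); q=ik(p,M)-[0,0,0,0,0,np.pi/2]; print(p,l,np.round(q,2),*goto(p,M))
```

```text
(0.46, -0.127, 0.21) 24 [-0.57 -0.36  2.31  0.24  0.82 -2.14] [0.0664 0.0015 0.0504] [-0.0012 -0.0166  0.0056]
(0.45, -0.125, 0.16) 25 [-0.58 -0.33  2.39  0.29  0.7  -2.21] [0.0953 0.0023 0.0924] [-0.0011 -0.034   0.0056]
(0.452, -0.125, 0.122) 27 [-0.59 -0.27  2.44  0.37  0.58 -2.3 ] [0.1084 0.0027 0.1281] [-0.001  -0.0689  0.0056]
(0.465, -0.1265, 0.1) 29 [-0.58 -0.2   2.44  0.47  0.49 -2.39] [0.105  0.0029 0.1535] [-0.0009 -0.1038  0.0056]
(0.4785, -0.128, 0.078) 31 [-0.57 -0.13  2.43  0.6   0.4  -2.52] [0.1011 0.0032 0.1791] [-0.0008 -0.1387  0.0057]
```

Moving to the pre-grasp point, in front of and above the bush, to look.

{"fn": "carry_out", "kwargs": {
  "commands": [
    {"delta_pos":[0.033,0.001,0.025],"delta_rot":[0,-0.01,0],"claw":80},
    {"delta_pos":[0.066,0.0015,0.05],"delta_rot":[0,-0.017,0],"claw":80},
    {"delta_pos":[0.081,0.002,0.071],"delta_rot":[0,-0.026,0.003],"claw":80},
    {"delta_pos":[0.095,0.0023,0.092],"delta_rot":[0,-0.034,0.006],"claw":80},
    {"delta_pos":[0.102,0.0025,0.11],"delta_rot":[0,-0.05,0.006],"claw":80},
    {"delta_pos":[0.108,0.0027,0.128],"delta_rot":[0,-0.069,0.006],"claw":80},
    {"delta_pos":[0.108,0.0027,0.128],"delta_rot":[0,-0.069,0.006],"claw":80},
    {"delta_pos":[0.108,0.0027,0.128],"delta_rot":[0,-0.069,0.006],"claw":80}
  ]
}}

```text
time: 8.82
eef_pos: [0.454, -0.1265, 0.1236]
tcp_rot: [0.064, 0.97, -0.016, 0.233]
contact_force: [-0.1, -0.8, -0.3]
opening: 0.799
```

Run:
```python
from h import *; import pickle
s=ctrl.get_state();print(s['time'],s['qpos'],s['eef_pos'],s['contact_force'])
im,d=ctrl.read_camera('wrist'); cv2.imwrite('pics/w5.png',im[:,:,::-1]); np.save('pics/w5.npy',d)
pickle.dump(s,open('pics/w5.pkl','wb'))
im,d=ctrl.read_camera('side'); crop(im[:,:,::-1],205,140,405,290,4,'pics/side5.png')
```

```text
8.8167 [-0.58944226 -0.24780249  2.4163549   0.37514468  0.57611532 -2.30352819] [ 0.45404692 -0.12647765  0.12357856] [-0.09898372 -0.76901273 -0.29947617]
```

View pics/w5.png

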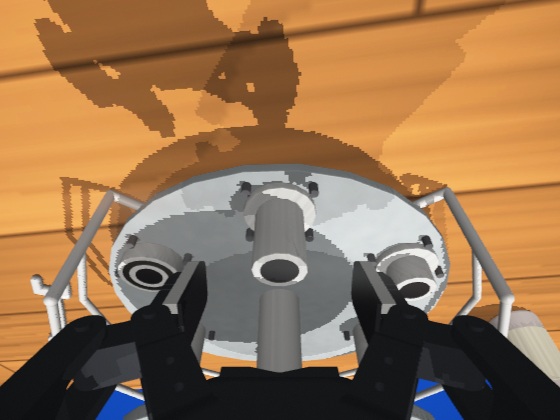

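View pics/side5.png

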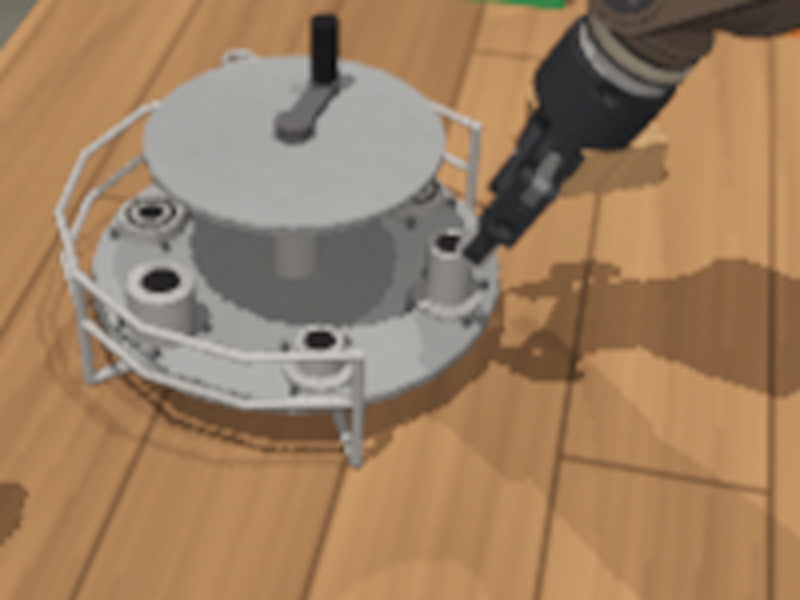

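The tall bush stands between the fingers, bore at about (280,268), and the side view shows clear space to the deck. I'll measure the bore at z 0.095.

Run:
```python
from kin import *; import pickle
s=pickle.load(open('pics/w5.pkl','rb')); c=cam('wrist',s); im=cv2.imread('pics/w5.png'); g=cv2.cvtColor(im,cv2.COLOR_BGR2GRAY)
crop(im,200,160,360,320,4,'pics/w5c.png')
m=np.zeros_like(g); m[252:285,258:305]=g[252:285,258:305]<60; v,u=np.nonzero(m); print(u.mean(),v.mean(),m.sum(),plane(c,[u.mean(),v.mean()],.095))
st=YAW; out=np.array([-np.cos(st),-np.sin(st),0]); ax=np.array([.5943,-.1452,0])
b=plane(c,[u.mean(),v.mean()],.095)[0]; b[2]=0; D=b-ax; print('r',np.linalg.norm(D),np.degrees(np.arctan2(D[1],D[0])))
t=ctrl.get_state()
for k,l in((.03,29),(.015,30),(0,31)):
    M=down(YAW,np.radians(l)); p=b+out*.003+[0,0,.078]-k*M[:,2]; q=ik(p,M)-[0,0,0,0,0,np.pi/2]; print(p,l,np.round(q,2),*goto(p,M))
```

```text
275.8009708737864 276.7330097087379 206 [[ 0.48720024 -0.13275499  0.095     ]]
r 0.10782038709453559 173.371947640888
[ 0.46980605 -0.130465    0.10423859] 29 [-0.58 -0.2   2.42  0.46  0.5  -2.38] [-0.0042 -0.0017  0.0257] [-0.0029 -0.0312  0.0006]
[ 0.47679007 -0.13138447  0.09099038] 30 [-0.58 -0.15  2.42  0.52  0.45 -2.45] [-0.0044 -0.0016  0.0407] [-0.0029 -0.0487  0.0006]
[ 0.48422591 -0.13236342  0.078     ] 31 [-0.57 -0.11  2.42  0.6   0.4  -2.52] [-0.0051 -0.0016  0.0557] [-0.0029 -0.0661  0.0007]
```

View pics/w5c.png

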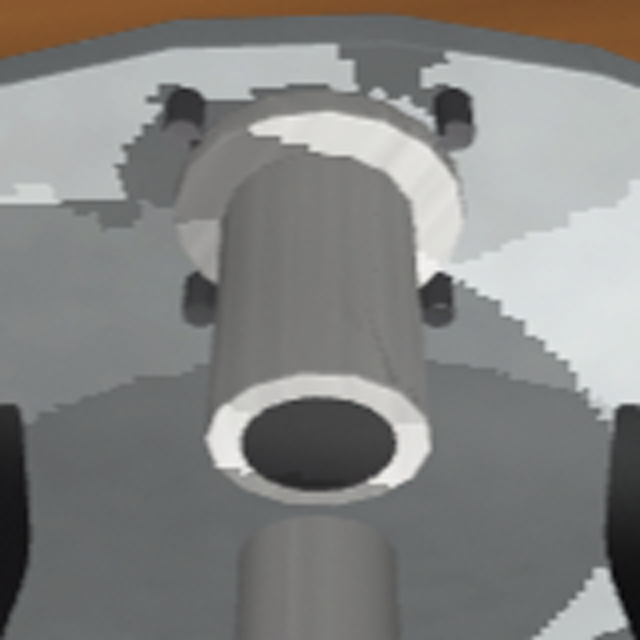

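Run:
```python
from kin import *; import pickle
s=pickle.load(open('pics/w5.pkl','rb')); c=cam('wrist',s)
out=np.array([-np.cos(YAW),-np.sin(YAW),0]); ax=np.array([.5943,-.1452,0])
for e in(s,ctrl.get_state()):
    b=plane(cam('wrist',e),[280,270.4],.095)[0]; D=(b-ax)[:2]; print(e['eef_pos'],b,np.linalg.norm(D),np.degrees(np.arctan2(D[1],D[0])))
b=np.array([.4823,-.1295,0])
for k,l in((.03,29),(.015,30),(0,31)):
    M=down(YAW,np.radians(l)); p=b+out*.002+[0,0,.079]-k*M[:,2]; q=ik(p,M)-[0,0,0,0,0,np.pi/2]; print(p,l,np.round(q,2),*goto(p,M))
```

```text
[ 0.45404692 -0.12647765  0.12357856] [ 0.48135713 -0.12954639  0.095     ] 0.11402249044691966 172.1092104581846
[ 0.45470947 -0.12673849  0.12520332] [ 0.48453745 -0.13017305  0.095     ] 0.1107864017112434 172.20443337408446
[ 0.46589725 -0.12734054  0.10523859] 29 [-0.58 -0.21  2.43  0.46  0.5  -2.38] [-0.0008  0.0009  0.0229] [-0.0029 -0.0312  0.0006]
[ 0.47288127 -0.12826     0.09199038] 30 [-0.58 -0.17  2.43  0.52  0.45 -2.44] [-0.001   0.001   0.0379] [-0.0029 -0.0487  0.0006]
[ 0.48031711 -0.12923895  0.079     ] 31 [-0.57 -0.12  2.43  0.6   0.4  -2.51] [-0.0017  0.001   0.0528] [-0.0029 -0.0661  0.0007]
```

{"fn": "carry_out", "kwargs": {
  "commands": [
    {"delta_pos":[0,0.0005,0.011],"delta_rot":[0,-0.015,0],"claw":80},
    {"delta_pos":[-0.001,0.001,0.023],"delta_rot":[-0.002,-0.031,0],"claw":80},
    {"delta_pos":[-0.001,0.001,0.038],"delta_rot":[-0.003,-0.049,0],"claw":75},
    {"delta_pos":[-0.0015,0.001,0.048],"delta_rot":[-0.003,-0.06,0],"claw":70},
    {"delta_pos":[-0.0015,0.001,0.0525],"delta_rot":[-0.003,-0.066,0],"claw":70},
    {"delta_pos":[-0.0015,0.001,0.0525],"delta_rot":[-0.003,-0.066,0],"claw":70},
    {"delta_pos":[-0.0015,0.001,0.0525],"delta_rot":[-0.003,-0.066,0],"claw":70}
  ]
}}

```text
time: 9.5
eef_pos: [0.4815, -0.1301, 0.081]
tcp_rot: [0.062, 0.961, -0.018, 0.268]
contact_force: [-0.1, -0.3, 0.3]
opening: 0.705
```

Run:
```python
from h import *
s=ctrl.get_state();print(s['time'],s['qpos'],s['dq'],s['eef_pos'],s['contact_force'])
im,d=ctrl.read_camera('side'); cv2.imwrite('pics/side6f.png',im[:,:,::-1]); crop(im[:,:,::-1],265,160,405,265,5.5,'pics/side6.png')
print(ctrl.get_state()['eef_pos'],goto([.4803,-.1292,.079],down(YAW,np.radians(31))))
im,d=ctrl.read_camera('wrist'); cv2.imwrite('pics/w6.png',im[:,:,::-1])
```

```text
9.5 [-0.57410649 -0.09576752  2.4070368   0.60968502  0.39638291 -2.53056974] [-0.00155543 -0.01591708  0.00656841 -0.00226646 -0.00218043 -0.00157461] [ 0.48145489 -0.13006772  0.08099279] [-0.066124   -0.2808197   0.30605852]
[ 0.48133235 -0.1300144   0.0810474 ] (array([0.002 , 0.0007, 0.0012]), array([-0.0009,  0.0025,  0.0016]))
```

View pics/side6.png

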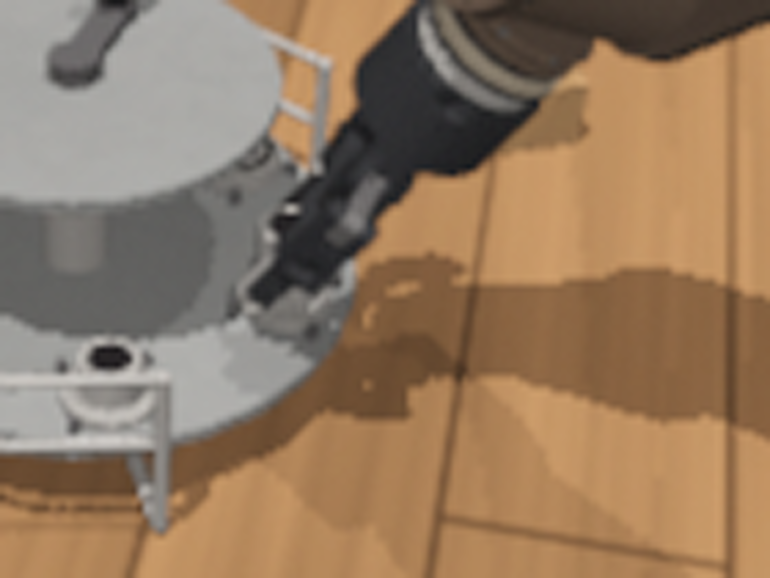

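View pics/w6.png

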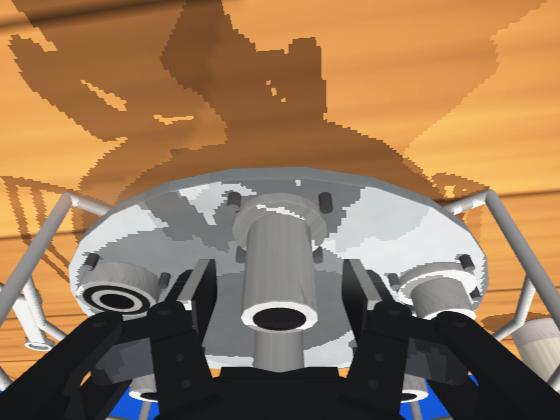

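The bush is centred between the fingers and nothing is touching, so I close.

{"fn": "carry_out", "kwargs": {
  "commands": [
    {"delta_pos":[0.001,0.0005,0.001],"delta_rot":[0,0,0],"claw":60},
    {"delta_pos":[0.001,0.0005,0.001],"delta_rot":[0,0,0],"claw":50},
    {"delta_pos":[0.001,0.0005,0.001],"delta_rot":[0,0,0],"claw":42},
    {"delta_pos":[0.001,0.0005,0.001],"delta_rot":[0,0,0],"claw":34},
    {"delta_pos":[0.001,0.0005,0.001],"delta_rot":[0,0,0],"claw":25},
    {"delta_pos":[0.001,0.0005,0.001],"delta_rot":[0,0,0],"claw":20},
    {"delta_pos":[0.001,0.0005,0.001],"delta_rot":[0,0,0],"claw":20}
  ],
  "force": 60
}}

```text
time: 10.18
eef_pos: [0.4812, -0.1296, 0.0803]
tcp_rot: [0.062, 0.961, -0.018, 0.268]
contact_force: [-3.3, 0.5, 5.9]
opening: 0.363
```

Run:
```python
from kin import *
s=ctrl.get_state();print(s['time'],s['qpos'],s['eef_pos'],s['contact_force'],s['opening'])
A=R.from_quat(s['tcp_rot']).as_matrix(); out=np.array([-np.cos(YAW),-np.sin(YAW),0])
lean0=np.arccos(-A[2,2]); print('lean',np.degrees(lean0))
p0=s['eef_pos']
for dr,dz,l in((0,.008,31),(0,.016,31),(.012,.017,30.5),(.025,.018,29),(.04,.022,26),(.052,.03,23),(.058,.05,21),(.06,.08,20),(.06,.12,20)):
    M=down(YAW,np.radians(l)); p=p0+out*dr+[0,0,dz]; q=ik(p,M)-[0,0,0,0,0,np.pi/2]; print(dr,dz,l,np.round(q,2),*goto(p,M))
```

```text
10.1833 [-0.57345981 -0.09525681  2.4086967   0.61424054  0.39318202 -2.53489851] [ 0.48122829 -0.12962854  0.08028574] [-3.29365534  0.45751472  5.90438491] 0.36296906964106734
lean 31.208084218959147
0 0.008 31 [-0.57 -0.14  2.42  0.57  0.42 -2.48] [-0.0041 -0.     -0.0068] [-0.0012  0.0036  0.0017]
0 0.016 31 [-0.57 -0.16  2.42  0.54  0.44 -2.45] [-0.0083 -0.     -0.0137] [-0.0012  0.0036  0.0017]
0.012 0.017 30.5 [-0.58 -0.19  2.44  0.52  0.46 -2.45] [ 0.0015 -0.     -0.0208] [-0.0012  0.0124  0.0017]
0.025 0.018 29 [-0.59 -0.22  2.46  0.47  0.49 -2.41] [ 0.0121 -0.     -0.0283] [-0.0012  0.0385  0.0017]
0.04 0.022 26 [-0.6  -0.26  2.46  0.38  0.56 -2.33] [ 0.0228 -0.     -0.0395] [-0.0013  0.0909  0.0017]
0.052 0.03 23 [-0.6  -0.29  2.46  0.3   0.63 -2.26] [ 0.0289 -0.     -0.0526] [-0.0013  0.1433  0.0016]
0.058 0.05 21 [-0.6  -0.33  2.44  0.25  0.72 -2.2 ] [ 0.0237 -0.     -0.0728] [-0.0014  0.1782  0.0016]
0.06 0.08 20 [-0.6  -0.37  2.41  0.21  0.81 -2.16] [ 0.0099 -0.0001 -0.0995] [-0.0014  0.1956  0.0016]
0.06 0.12 20 [-0.6  -0.43  2.37  0.2   0.9  -2.14] [-0.0109 -0.0002 -0.1337] [-0.0014  0.1956  0.0016]
```

Gripped: opening 0.363 is about 31 mm. Now lift over the pins and draw outward.

{"fn": "carry_out", "kwargs": {
  "commands": [
    {"delta_pos":[0,0,0],"delta_rot":[0,0,0],"claw":20},
    {"delta_pos":[-0.002,0,-0.0034],"delta_rot":[0,0,0],"claw":20},
    {"delta_pos":[-0.0041,0,-0.0068],"delta_rot":[0,0,0],"claw":20},
    {"delta_pos":[-0.0062,0,-0.0103],"delta_rot":[0,0,0],"claw":20},
    {"delta_pos":[-0.0083,0,-0.0137],"delta_rot":[0,0,0],"claw":20},
    {"delta_pos":[-0.0083,0,-0.0137],"delta_rot":[0,0,0],"claw":20}
  ],
  "force": 80
}}

```text
time: 10.68
eef_pos: [0.4816, -0.1298, 0.0973]
tcp_rot: [0.062, 0.961, -0.019, 0.269]
contact_force: [-0.1, 0.7, -2.3]
opening: 0.356
```

Run:
```python
from kin import *
s=ctrl.get_state();print(s['time'],s['qpos'],s['eef_pos'],s['contact_force'],s['opening'])
im,d=ctrl.read_camera('wrist'); cv2.imwrite('pics/w7.png',im[:,:,::-1])
out=np.array([-np.cos(YAW),-np.sin(YAW),0]); p0=np.array([.48123,-.12963,.0803])
for dr,dz,l in((.006,.017,31),(.014,.018,30.),(.025,.019,29),(.038,.022,27),(.048,.028,25),(.055,.035,23),(.058,.05,21),(.06,.07,20)):
    M=down(YAW,np.radians(l)); p=p0+out*dr+[0,0,dz]; q=ik(p,M)-[0,0,0,0,0,np.pi/2]; print(dr,dz,l,np.round(q,2),*goto(p,M))
```

```text
10.6833 [-0.57326429 -0.13531195  2.40346197  0.55852908  0.42955399 -2.47409219] [ 0.48164807 -0.12981972  0.09728738] [-0.05757512  0.71266262 -2.29921886] 0.3564017001013231
0.006 0.017 31 [-0.58 -0.18  2.43  0.54  0.45 -2.46] [ 0.0052  0.0001 -0.0036] [-0.0016  0.0046  0.0022]
0.014 0.018 30.0 [-0.58 -0.2   2.44  0.5   0.47 -2.43] [ 0.0115  0.0001 -0.0086] [-0.0016  0.0221  0.0022]
0.025 0.019 29 [-0.59 -0.23  2.46  0.47  0.5  -2.4 ] [ 0.0204  0.0001 -0.0152] [-0.0016  0.0395  0.0022]
0.038 0.022 27 [-0.6  -0.26  2.47  0.41  0.54 -2.35] [ 0.0299  0.0001 -0.0245] [-0.0017  0.0744  0.0021]
0.048 0.028 25 [-0.61 -0.29  2.47  0.35  0.6  -2.3 ] [ 0.0354  0.0001 -0.0348] [-0.0017  0.1093  0.0021]
0.055 0.035 23 [-0.61 -0.31  2.46  0.3   0.65 -2.25] [ 0.0377  0.0001 -0.0444] [-0.0018  0.1442  0.0021]
0.058 0.05 21 [-0.6  -0.33  2.44  0.25  0.72 -2.2 ] [ 0.0325  0.0001 -0.0588] [-0.0018  0.1791  0.002 ]
0.06 0.07 20 [-0.6  -0.36  2.42  0.22  0.78 -2.17] [ 0.0238  0.     -0.0769] [-0.0018  0.1966  0.002 ]
```

View pics/w7.png

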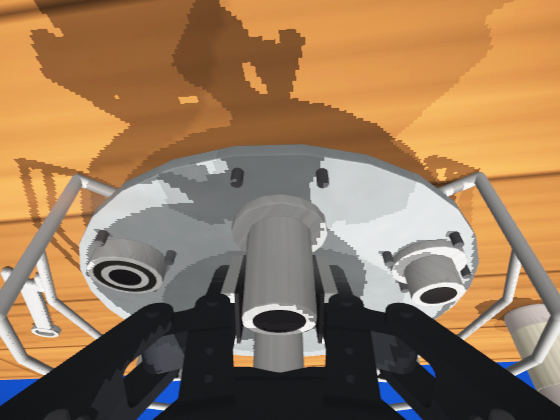

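The bush is up between the fingers and clear of the pins. Drawing it out while easing the lean.

{"fn": "carry_out", "kwargs": {
  "commands": [
    {"delta_pos":[0.0052,0,-0.0036],"delta_rot":[0,0.0046,0],"claw":20},
    {"delta_pos":[0.0115,0,-0.0086],"delta_rot":[0,0.022,0],"claw":20},
    {"delta_pos":[0.0204,0,-0.0152],"delta_rot":[0,0.0395,0],"claw":20},
    {"delta_pos":[0.03,0,-0.0245],"delta_rot":[0,0.0744,0],"claw":20},
    {"delta_pos":[0.0354,0,-0.0348],"delta_rot":[0,0.109,0],"claw":20},
    {"delta_pos":[0.0377,0,-0.0444],"delta_rot":[0,0.144,0],"claw":20},
    {"delta_pos":[0.0325,0,-0.0588],"delta_rot":[0,0.179,0],"claw":20},
    {"delta_pos":[0.0238,0,-0.0769],"delta_rot":[0,0.197,0],"claw":20}
  ]
}}

```text
time: 11.4
eef_pos: [0.4198, -0.121, 0.1489]
tcp_rot: [0.064, 0.983, -0.012, 0.17]
contact_force: [0.7, 0.5, -2.6]
opening: 0.354
```

Run:
```python
from kin import *
s=ctrl.get_state();print(s['time'],s['qpos'],s['eef_pos'],s['contact_force'],s['opening'])
im,d=ctrl.read_camera('wrist'); cv2.imwrite('pics/w8.png',im[:,:,::-1])
im,d=ctrl.read_camera('side'); cv2.imwrite('pics/side8.png',im[:,:,::-1])
print(np.linalg.norm(s['eef_pos'][:2]-[.5943,-.1452]))
```

```text
11.4 [-0.59668049 -0.34240813  2.40776004  0.2156961   0.77883618 -2.16827225] [ 0.41981955 -0.12097548  0.14894602] [ 0.65611214  0.48810021 -2.58975187] 0.3542446600719718
0.1761540681502261
```

View pics/w8.png

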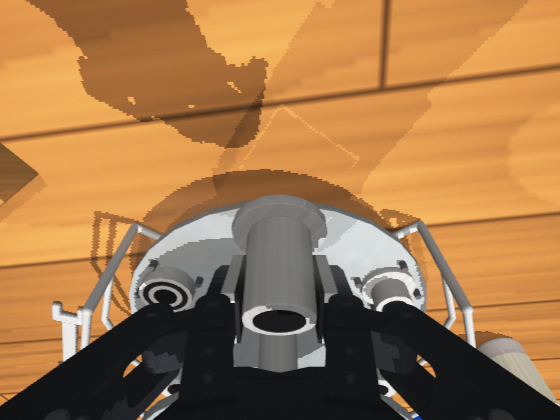

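View pics/side8.png

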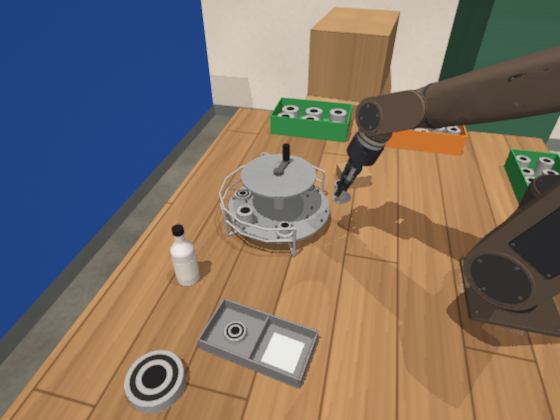

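Run:
```python
from kin import *
b=np.array([.4807,.2748])
for yd in(0,15,30,45):
  y=YAW+np.radians(yd); M=down(y,np.radians(31.2))
  for z in(.0408,.09,.15):
    q=ik([*b,z],M)-[0,0,0,0,0,np.pi/2]; print(yd,z,np.round(q,2))
print('path')
s=ctrl.get_state(); p0=s['eef_pos']; p1=np.array([.4807,.2748,.15])
for yd in (0,15,30):
  for f in np.linspace(0,1,7):
    p=p0+(p1-p0)*f; p[2]=.149+.06*np.sin(np.pi*f); M=down(YAW+np.radians(yd*f),np.radians(20+11.2*f)); q=ik(p,M)-[0,0,0,0,0,np.pi/2]; print(yd,np.round(p,3),np.round(q,2))
```

```text
0 0.0408 [ 0.46  0.16  2.24 -0.83  0.4  -0.27]
0 0.09 [ 0.46  0.06  2.23 -0.67  0.48 -0.44]
0 0.15 [ 0.46 -0.04  2.2  -0.54  0.59 -0.59]
15 0.0408 [ 0.39  0.12  2.28 -0.58  0.25 -0.78]
15 0.09 [ 0.39  0.02  2.27 -0.4   0.35 -0.97]
15 0.15 [ 0.39 -0.09  2.24 -0.3   0.48 -1.08]
30 0.0408 [ 0.32  0.1   2.31  0.19  0.2  -1.82]
30 0.09 [ 0.32 -0.01  2.3   0.12  0.31 -1.75]
30 0.15 [ 0.32 -0.12  2.27  0.09  0.45 -1.71]
45 0.0408 [ 0.25  0.1   2.31  0.74  0.31 -2.64]
45 0.09 [ 0.25 -0.01  2.3   0.55  0.4  -2.44]
45 0.15 [ 0.25 -0.12  2.26  0.42  0.52 -2.29]
path
0 [ 0.424 -0.123  0.149] [-0.6  -0.35  2.41  0.22  0.78 -2.17]
0 [ 0.433 -0.057  0.179] [-0.42 -0.43  2.41  0.15  0.8  -1.95]
0 [0.443 0.009 0.201] [-0.23 -0.45  2.39  0.06  0.79 -1.7 ]
0 [0.452 0.076 0.209] [-0.03 -0.42  2.36 -0.06  0.76 -1.44]
0 [0.462 0.142 0.201] [ 0.15 -0.33  2.32 -0.2   0.7  -1.17]
0 [0.471 0.208 0.179] [ 0.31 -0.2   2.27 -0.36  0.63 -0.88]
0 [0.481 0.275 0.149] [ 0.46 -0.04  2.2  -0.54  0.59 -0.59]
15 [ 0.424 -0.123  0.149] [-0.6  -0.35  2.41  0.22  0.78 -2.17]
15 [ 0.433 -0.057  0.179] [-0.43 -0.43  2.41  0.18  0.8  -2.02]
15 [0.443 0.009 0.201] [-0.25 -0.46  2.39  0.12  0.8  -1.85]
15 [0.452 0.076 0.209] [-0.07 -0.43  2.37  0.05  0.76 -1.67]
15 [0.462 0.142 0.201] [ 0.1  -0.35  2.34 -0.04  0.68 -1.49]
15 [0.471 0.208 0.179] [ 0.26 -0.23  2.3  -0.15  0.58 -1.29]
15 [0.481 0.275 0.149] [ 0.39 -0.09  2.24 -0.3   0.48 -1.08]
30 [ 0.424 -0.123  0.149] [-0.6  -0.35  2.41  0.22  0.78 -2.17]
30 [ 0.433 -0.057  0.179] [-0.44 -0.43  2.41  0.2   0.81 -2.08]
30 [0.443 0.009 0.201] [-0.28 -0.46  2.39  0.17  0.82 -1.99]
30 [0.452 0.076 0.209] [-0.11 -0.43  2.37  0.15  0.78 -1.89]
30 [0.462 0.142 0.201] [ 0.05 -0.36  2.34  0.12  0.69 -1.81]
30 [0.471 0.208 0.179] [ 0.19 -0.25  2.31  0.1   0.58 -1.75]
30 [0.481 0.275 0.149] [ 0.32 -0.11  2.27  0.09  0.45 -1.71]
```

```bash
cat > wp.py <<'E'
from kin import *
def rows(W):
    for p,l in W:
        M=down(YAW,np.radians(l)); q=ik(p,M)-[0,0,0,0,0,np.pi/2]; dp,dr=goto(p,M); print(np.round(p,3),l,list(dp),list(np.round(dr,3)),np.round(q[2:5],2))
E
python3 - <<'E'
from wp import *
print(ctrl.get_state()['eef_pos'])
F=[.03,.09,.16,.23,.30,.37,.44,.51]
p0=np.array([.4243,-.123,.152]); p1=np.array([.4807,.2748,.16])
rows([(p0+(p1-p0)*f+[0,0,.05*np.sin(np.pi*f)],20+11.2*f) for f in F])
E
```

```text
[ 0.42364078 -0.12315407  0.15397838]
[ 0.426 -0.111  0.157] 20.336 [np.float64(-0.0018), np.float64(0.0123), np.float64(-0.0026)] [np.float64(-0.006), np.float64(0.001), np.float64(0.003)] [2.41 0.21 0.79]
[ 0.429 -0.087  0.167] 21.008 [np.float64(-0.0055), np.float64(0.0363), np.float64(-0.0118)] [np.float64(-0.006), np.float64(-0.011), np.float64(0.003)] [2.41 0.18 0.79]
[ 0.433 -0.059  0.177] 21.792 [np.float64(-0.0095), np.float64(0.0644), np.float64(-0.0218)] [np.float64(-0.006), np.float64(-0.025), np.float64(0.003)] [2.41 0.15 0.79]
[ 0.437 -0.032  0.187] 22.576 [np.float64(-0.0132), np.float64(0.0924), np.float64(-0.0308)] [np.float64(-0.006), np.float64(-0.038), np.float64(0.003)] [2.41 0.12 0.79]
[ 0.441 -0.004  0.195] 23.36 [np.float64(-0.0163), np.float64(0.1205), np.float64(-0.0383)] [np.float64(-0.005), np.float64(-0.052), np.float64(0.003)] [2.4  0.08 0.79]
[0.445 0.024 0.201] 24.144 [np.float64(-0.0187), np.float64(0.1486), np.float64(-0.044)] [np.float64(-0.005), np.float64(-0.066), np.float64(0.003)] [2.39 0.03 0.78]
[0.449 0.052 0.205] 24.928 [np.float64(-0.0204), np.float64(0.1767), np.float64(-0.0476)] [np.float64(-0.005), np.float64(-0.079), np.float64(0.003)] [ 2.37 -0.02  0.76]
[0.453 0.08  0.206] 25.712 [np.float64(-0.0212), np.float64(0.2048), np.float64(-0.049)] [np.float64(-0.005), np.float64(-0.093), np.float64(0.003)] [ 2.36 -0.07  0.75]
```

{"fn": "carry_out", "kwargs": {
  "commands": [
    {"delta_pos":[-0.0018,0.012,-0.003],"delta_rot":[-0.003,0,0],"claw":20},
    {"delta_pos":[-0.0055,0.036,-0.012],"delta_rot":[-0.005,-0.011,0],"claw":20},
    {"delta_pos":[-0.0095,0.064,-0.022],"delta_rot":[-0.005,-0.025,0],"claw":20},
    {"delta_pos":[-0.013,0.092,-0.031],"delta_rot":[-0.005,-0.038,0],"claw":20},
    {"delta_pos":[-0.0163,0.1205,-0.038],"delta_rot":[-0.005,-0.052,0],"claw":20},
    {"delta_pos":[-0.0187,0.1486,-0.044],"delta_rot":[-0.005,-0.066,0],"claw":20},
    {"delta_pos":[-0.0204,0.1767,-0.0476],"delta_rot":[-0.005,-0.079,0],"claw":20},
    {"delta_pos":[-0.0212,0.2048,-0.049],"delta_rot":[-0.005,-0.093,0],"claw":20}
  ]
}}

```text
time: 12.17
eef_pos: [0.4525, 0.0813, 0.2053]
tcp_rot: [0.062, 0.973, -0.015, 0.222]
contact_force: [0.5, -1.0, -2.1]
opening: 0.35
```

Run:
```python
from wp import *
s=ctrl.get_state();print(s['time'],s['eef_pos'],s['opening'],s['contact_force'])
F=[.57,.64,.71,.78,.85,.91,.96,1.]
p0=np.array([.4243,-.123,.152]); p1=np.array([.4807,.2748,.14])
rows([(p0+(p1-p0)*f+[0,0,.05*np.sin(np.pi*f)],20+11.2*f) for f in F])
```

```text
12.1667 [0.45254972 0.08133754 0.20532343] 0.349925507999912 [ 0.46493051 -1.00682489 -2.11017625]
[0.456 0.104 0.194] 26.384 [np.float64(0.004), np.float64(0.0227), np.float64(0.0107)] [np.float64(0.001), np.float64(-0.011), np.float64(0.003)] [ 2.36 -0.12  0.7 ]
[0.46  0.132 0.19 ] 27.168 [np.float64(0.0056), np.float64(0.0509), np.float64(0.0148)] [np.float64(0.001), np.float64(-0.025), np.float64(0.003)] [ 2.34 -0.18  0.68]
[0.464 0.159 0.183] 27.951999999999998 [np.float64(0.0081), np.float64(0.079), np.float64(0.0208)] [np.float64(0.001), np.float64(-0.038), np.float64(0.003)] [ 2.32 -0.25  0.65]
[0.468 0.187 0.175] 28.735999999999997 [np.float64(0.0115), np.float64(0.1071), np.float64(0.0286)] [np.float64(0.001), np.float64(-0.052), np.float64(0.003)] [ 2.3  -0.32  0.63]
[0.472 0.215 0.164] 29.52 [np.float64(0.0155), np.float64(0.1352), np.float64(0.0377)] [np.float64(0.001), np.float64(-0.066), np.float64(0.003)] [ 2.27 -0.4   0.6 ]
[0.476 0.239 0.155] 30.192 [np.float64(0.0193), np.float64(0.1594), np.float64(0.0464)] [np.float64(0.001), np.float64(-0.078), np.float64(0.003)] [ 2.25 -0.46  0.59]
[0.478 0.259 0.147] 30.752 [np.float64(0.0226), np.float64(0.1795), np.float64(0.0539)] [np.float64(0.001), np.float64(-0.087), np.float64(0.003)] [ 2.23 -0.52  0.58]
[0.481 0.275 0.14 ] 31.2 [np.float64(0.0254), np.float64(0.1955), np.float64(0.0601)] [np.float64(0.001), np.float64(-0.095), np.float64(0.003)] [ 2.21 -0.56  0.57]
```

{"fn": "carry_out", "kwargs": {
  "commands": [
    {"delta_pos":[0.004,0.023,0.0107],"delta_rot":[0,-0.011,0],"claw":20},
    {"delta_pos":[0.0056,0.051,0.0148],"delta_rot":[0,-0.025,0.002],"claw":20},
    {"delta_pos":[0.008,0.079,0.021],"delta_rot":[0,-0.038,0.003],"claw":20},
    {"delta_pos":[0.0115,0.107,0.0286],"delta_rot":[0,-0.052,0.003],"claw":20},
    {"delta_pos":[0.0155,0.135,0.0377],"delta_rot":[0,-0.066,0.003],"claw":20},
    {"delta_pos":[0.0193,0.159,0.0464],"delta_rot":[0,-0.078,0.003],"claw":20},
    {"delta_pos":[0.0226,0.1795,0.0539],"delta_rot":[0,-0.087,0.003],"claw":20},
    {"delta_pos":[0.0254,0.1955,0.06],"delta_rot":[0,-0.095,0.003],"claw":20}
  ]
}}

```text
time: 12.83
eef_pos: [0.4791, 0.2761, 0.1369]
tcp_rot: [0.062, 0.962, -0.017, 0.267]
contact_force: [0.1, -0.1, -2.0]
opening: 0.354
```

{"fn": "carry_out", "kwargs": {
  "commands": [
    {"delta_pos":[0,0,0],"delta_rot":[0,0,0],"claw":20},
    {"delta_pos":[0,0,0],"delta_rot":[0,0,0],"claw":20}
  ]
}}

```text
time: 13.0
eef_pos: [0.4772, 0.276, 0.1338]
tcp_rot: [0.061, 0.962, -0.018, 0.264]
contact_force: [0.4, -0.7, -2.6]
opening: 0.352
```

Run:
```python
from wp import *; import pickle
s=ctrl.get_state();print(s['time'],s['eef_pos'],s['opening'],s['contact_force'],goto([.4807,.2748,.14],down(YAW,np.radians(31.2))))
pickle.dump(s,open('pics/w9.pkl','wb'))
im,d=ctrl.read_camera('wrist'); cv2.imwrite('pics/w9.png',im[:,:,::-1]); np.save('pics/w9.npy',d)
im,d=ctrl.read_camera('side'); cv2.imwrite('pics/side9f.png',im[:,:,::-1]);np.save('pics/side9.npy',d); crop(im[:,:,::-1],190,240,350,390,4,'pics/side9.png')
```

```text
13.0 [0.47717025 0.27602815 0.13384091] 0.35197011159222785 [ 0.35945651 -0.68916911 -2.58638574] (array([-0.0063, -0.0008, -0.0034]), array([-0.0003, -0.0088,  0.0046]))
```

View pics/w9.png

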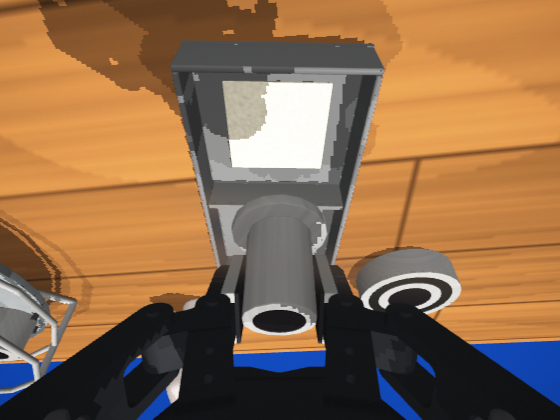

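View pics/side9.png

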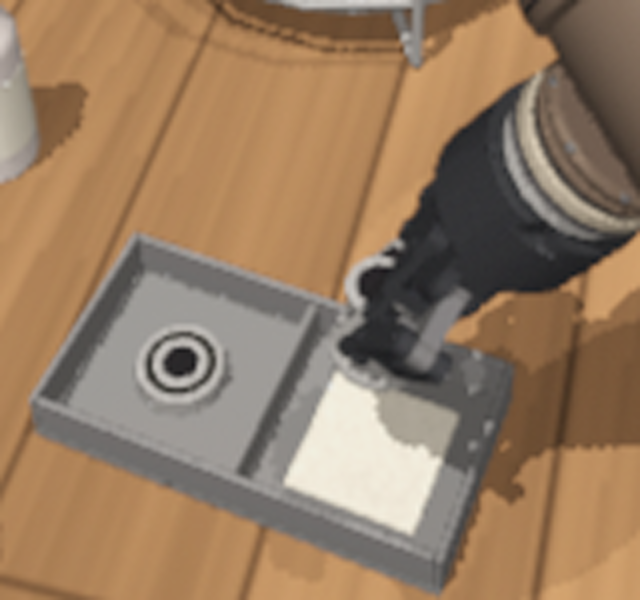

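Run:
```python
from wp import *; import pickle
s=pickle.load(open('pics/w9.pkl','rb')); c=cam('wrist',s)
C=plane(c,[(222,82),(333,84),(323,168),(231,167)],.0055); print(np.round(C,4),C.mean(0)[:2],[np.linalg.norm(C[i]-C[i-1]) for i in range(4)])
print('bore',plane(c,[280,320],s['eef_pos'][2]+.0147),s['eef_pos'])
for z in (.10,.085,.07,.06,.052,.046,.0425): rows([([.4805,.2750,z],31.2)])
```

```text
[[0.4418 0.2437 0.0055]
 [0.452  0.314  0.0055]
 [0.5215 0.3058 0.0055]
 [0.5112 0.2329 0.0055]] [0.48162629 0.27409221] [np.float64(0.07028190661168777), np.float64(0.07097274571377236), np.float64(0.06994801805249456), np.float64(0.07362419981183801)]
bore [[0.47759862 0.27634275 0.14854091]] [0.47717025 0.27602815 0.13384091]
[0.48  0.275 0.1  ] 31.2 [np.float64(0.0164), np.float64(0.0), np.float64(0.0318)] [np.float64(0.0), np.float64(-0.006), np.float64(0.002)] [ 2.23 -0.64  0.5 ]
[0.48  0.275 0.085] 31.2 [np.float64(0.0241), np.float64(0.0), np.float64(0.0447)] [np.float64(0.0), np.float64(-0.006), np.float64(0.002)] [ 2.23 -0.68  0.47]
[0.48  0.275 0.07 ] 31.2 [np.float64(0.0318), np.float64(0.0), np.float64(0.0576)] [np.float64(0.0), np.float64(-0.006), np.float64(0.002)] [ 2.23 -0.73  0.45]
[0.48  0.275 0.06 ] 31.2 [np.float64(0.037), np.float64(0.0001), np.float64(0.0662)] [np.float64(0.0), np.float64(-0.006), np.float64(0.002)] [ 2.24 -0.76  0.43]
[0.48  0.275 0.052] 31.2 [np.float64(0.0411), np.float64(0.0001), np.float64(0.073)] [np.float64(0.0), np.float64(-0.006), np.float64(0.002)] [ 2.24 -0.79  0.42]
[0.48  0.275 0.046] 31.2 [np.float64(0.0441), np.float64(0.0001), np.float64(0.0782)] [np.float64(0.0), np.float64(-0.006), np.float64(0.002)] [ 2.24 -0.81  0.41]
[0.48  0.275 0.042] 31.2 [np.float64(0.0459), np.float64(0.0001), np.float64(0.0812)] [np.float64(0.0), np.float64(-0.006), np.float64(0.002)] [ 2.24 -0.82  0.4 ]
```

{"fn": "carry_out", "kwargs": {
  "commands": [
    {"delta_pos":[0.0085,0,0.016],"delta_rot":[0,-0.003,0.001],"claw":20},
    {"delta_pos":[0.0164,0,0.032],"delta_rot":[0,-0.006,0.002],"claw":20},
    {"delta_pos":[0.0241,0,0.0447],"delta_rot":[0,-0.006,0.002],"claw":20},
    {"delta_pos":[0.0318,0,0.0576],"delta_rot":[0,-0.006,0.002],"claw":20},
    {"delta_pos":[0.037,0,0.0662],"delta_rot":[0,-0.006,0.002],"claw":20},
    {"delta_pos":[0.0411,0,0.073],"delta_rot":[0,-0.006,0.002],"claw":20},
    {"delta_pos":[0.0411,0,0.073],"delta_rot":[0,-0.006,0.002],"claw":20},
    {"delta_pos":[0.0411,0,0.073],"delta_rot":[0,-0.006,0.002],"claw":20}
  ]
}}

```text
time: 13.77
eef_pos: [0.4806, 0.2741, 0.0522]
tcp_rot: [0.063, 0.961, -0.018, 0.268]
contact_force: [0.3, -0.1, -2.1]
opening: 0.354
```

Run:
```python
from wp import *
s=ctrl.get_state();print(s['time'],s['eef_pos'],s['opening'],s['contact_force'],s['dq'].round(3))
for z in (.048,.045,.043,.041,.040): rows([([.481,.2747,z],31.2)])
```

```text
13.7667 [0.48059766 0.27406898 0.05217964] 0.3538748349805672 [ 0.34974796 -0.09224215 -2.06685476] [ 0.005 -0.014 -0.018 -0.    -0.001  0.001]
[0.481 0.275 0.048] 31.2 [np.float64(0.0019), np.float64(0.0007), np.float64(0.0037)] [np.float64(-0.001), np.float64(0.0), np.float64(-0.001)] [ 2.24 -0.8   0.41]
[0.481 0.275 0.045] 31.2 [np.float64(0.0034), np.float64(0.0007), np.float64(0.0063)] [np.float64(-0.001), np.float64(0.0), np.float64(-0.001)] [ 2.24 -0.81  0.41]
[0.481 0.275 0.043] 31.2 [np.float64(0.0045), np.float64(0.0007), np.float64(0.008)] [np.float64(-0.001), np.float64(0.0), np.float64(-0.001)] [ 2.24 -0.82  0.4 ]
[0.481 0.275 0.041] 31.2 [np.float64(0.0055), np.float64(0.0007), np.float64(0.0097)] [np.float64(-0.001), np.float64(0.0), np.float64(-0.001)] [ 2.24 -0.83  0.4 ]
[0.481 0.275 0.04 ] 31.2 [np.float64(0.006), np.float64(0.0007), np.float64(0.0106)] [np.float64(-0.001), np.float64(0.0), np.float64(-0.001)] [ 2.24 -0.83  0.4 ]
```

{"fn": "carry_out", "kwargs": {
  "commands": [
    {"delta_pos":[0.0019,0.0004,0.0037],"delta_rot":[0,0,0],"claw":20},
    {"delta_pos":[0.0034,0.0007,0.0063],"delta_rot":[0,0,0],"claw":20},
    {"delta_pos":[0.0045,0.0007,0.008],"delta_rot":[0,0,0],"claw":20},
    {"delta_pos":[0.005,0.0007,0.009],"delta_rot":[0,0,0],"claw":20},
    {"delta_pos":[0.0055,0.0007,0.0097],"delta_rot":[0,0,0],"claw":20},
    {"delta_pos":[0.0055,0.0007,0.0097],"delta_rot":[0,0,0],"claw":20}
  ]
}}

```text
time: 14.27
eef_pos: [0.481, 0.2748, 0.041]
tcp_rot: [0.063, 0.961, -0.018, 0.268]
contact_force: [0.3, 0.4, -2.5]
opening: 0.351
```

Run:
```python
from wp import *
s=ctrl.get_state();print(s['time'],s['eef_pos'],s['opening'],s['contact_force'],s['dq'].round(3))
im,d=ctrl.read_camera('side'); cv2.imwrite('pics/side10f.png',im[:,:,::-1]); crop(im[:,:,::-1],190,240,350,390,4,'pics/side10.png')
```

```text
14.2667 [0.48104034 0.27479973 0.04101333] 0.3511020783413089 [ 0.29901099  0.3984146  -2.52386519] [-0.001 -0.001  0.     0.004  0.004 -0.005]
```

View pics/side10.png

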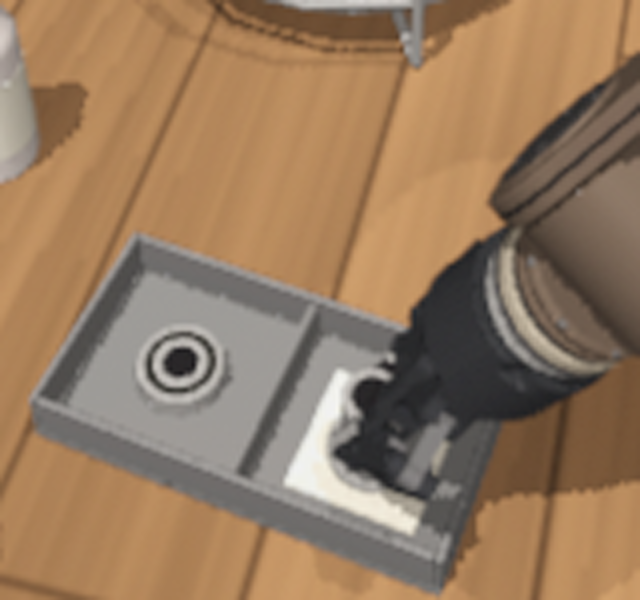

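The bush is just above the card with no contact load yet. I lower it in small steps until the force shows it is down.

{"fn": "carry_out", "kwargs": {
  "commands": [
    {"delta_pos":[0.0003,0,0.0005],"delta_rot":[0,0,0],"claw":20},
    {"delta_pos":[0.0005,0,0.0009],"delta_rot":[0,0,0],"claw":20},
    {"delta_pos":[0.0005,0,0.0009],"delta_rot":[0,0,0],"claw":20}
  ]
}}

```text
time: 14.57
eef_pos: [0.4816, 0.275, 0.0409]
tcp_rot: [0.063, 0.961, -0.018, 0.269]
contact_force: [-3.3, -1.0, 3.8]
opening: 0.351
```

{"fn": "carry_out", "kwargs": {
  "commands": [
    {"delta_pos":[0.0003,0,0.0005],"delta_rot":[0,0,0],"claw":20},
    {"delta_pos":[0.0005,0,0.0009],"delta_rot":[0,0,0],"claw":20},
    {"delta_pos":[0.0005,0,0.0009],"delta_rot":[0,0,0],"claw":20}
  ]
}}

```text
time: 14.82
eef_pos: [0.4821, 0.2752, 0.0409]
tcp_rot: [0.063, 0.961, -0.018, 0.27]
contact_force: [-5.2, -1.4, 6.4]
opening: 0.353
```

It's down: the vertical force went from -2.5 to +6.4 N with z steady at 0.041. Releasing and backing off along the tool axis.

{"fn": "carry_out", "kwargs": {
  "commands": [
    {"delta_pos":[0,0,0],"delta_rot":[0,0,0],"claw":30},
    {"delta_pos":[0,0,0],"delta_rot":[0,0,0],"claw":40},
    {"delta_pos":[0,0,0],"delta_rot":[0,0,0],"claw":46},
    {"delta_pos":[0,0,0],"delta_rot":[0,0,0],"claw":52},
    {"delta_pos":[0,0,0],"delta_rot":[0,0,0],"claw":56},
    {"delta_pos":[0,0,0],"delta_rot":[0,0,0],"claw":56}
  ]
}}

```text
time: 15.32
eef_pos: [0.4822, 0.2752, 0.0409]
tcp_rot: [0.063, 0.961, -0.018, 0.27]
contact_force: [-0.2, 0.1, -0.2]
opening: 0.561
```

Run:
```python
from wp import *
s=ctrl.get_state();print(s['time'],s['eef_pos'],s['opening'],s['contact_force'])
im,d=ctrl.read_camera('wrist'); cv2.imwrite('pics/w11.png',im[:,:,::-1])
M=down(YAW,np.radians(31.2))
for k in(.03,.06,.09,.12): rows([(s['eef_pos']-k*M[:,2],31.2)])
```

```text
15.3167 [0.48224634 0.27524003 0.04089507] 0.5614488771320341 [-0.1576389   0.11709561 -0.18078927]
[0.467 0.277 0.067] 31.2 [np.float64(-0.0001), np.float64(0.0), np.float64(-0.03)] [np.float64(-0.0), np.float64(0.003), np.float64(-0.0)] [ 2.26 -0.75  0.45]
[0.451 0.279 0.092] 31.2 [np.float64(-0.0002), np.float64(-0.0), np.float64(-0.06)] [np.float64(-0.0), np.float64(0.003), np.float64(-0.0)] [ 2.27 -0.68  0.5 ]
[0.436 0.281 0.118] 31.2 [np.float64(-0.0003), np.float64(-0.0), np.float64(-0.09)] [np.float64(-0.0), np.float64(0.003), np.float64(-0.0)] [ 2.29 -0.63  0.56]
[0.421 0.283 0.144] 31.2 [np.float64(-0.0004), np.float64(-0.0), np.float64(-0.12)] [np.float64(-0.0), np.float64(0.003), np.float64(-0.0)] [ 2.29 -0.59  0.62]
```

View pics/w11.png

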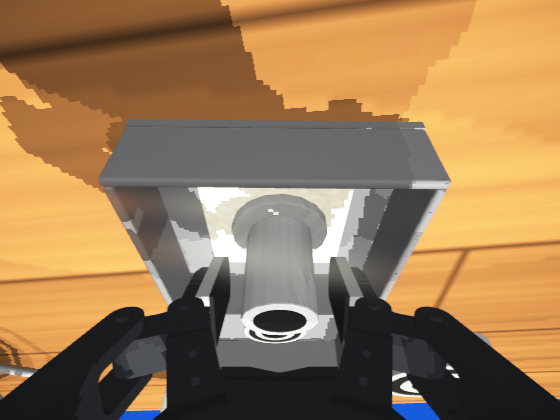

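The bush stands free between the opened fingers, on the card. Backing off.

{"fn": "carry_out", "kwargs": {
  "commands": [
    {"delta_pos":[0,0,-0.008],"delta_rot":[0,0,0],"claw":58},
    {"delta_pos":[0,0,-0.02],"delta_rot":[0,0,0],"claw":58},
    {"delta_pos":[0,0,-0.04],"delta_rot":[0,0,0],"claw":58},
    {"delta_pos":[0,0,-0.065],"delta_rot":[0,0,0],"claw":58},
    {"delta_pos":[0,0,-0.09],"delta_rot":[0,0,0],"claw":58},
    {"delta_pos":[0,0,-0.11],"delta_rot":[0,0,0],"claw":58},
    {"delta_pos":[0,0,-0.12],"delta_rot":[0,0,0],"claw":58},
    {"delta_pos":[0,0,-0.12],"delta_rot":[0,0,0],"claw":58}
  ]
}}

```text
time: 16.03
eef_pos: [0.4205, 0.2845, 0.1461]
tcp_rot: [0.063, 0.96, -0.016, 0.272]
contact_force: [1.2, -0.5, 0.7]
opening: 0.581
```

{"fn": "carry_out", "kwargs": {
  "commands": [
    {"delta_pos":[0,0,0],"delta_rot":[0,0,0],"claw":58},
    {"delta_pos":[0,0,0],"delta_rot":[0,0,0],"claw":58}
  ]
}}

```text
time: 16.2
eef_pos: [0.4205, 0.2843, 0.1456]
tcp_rot: [0.063, 0.96, -0.016, 0.272]
contact_force: [-0.1, -0.3, -0.3]
opening: 0.579
```

Run:
```python
from wp import *; import pickle
s=ctrl.get_state();print(s['time'],s['eef_pos'],s['opening'],s['contact_force'],s['dq'].round(3))
pickle.dump(s,open('pics/w12.pkl','wb'))
im,d=ctrl.read_camera('wrist'); cv2.imwrite('pics/w12.png',im[:,:,::-1])
im,d=ctrl.read_camera('side'); cv2.imwrite('pics/side12.png',im[:,:,::-1]); np.save('pics/side12.npy',d)
im,d=ctrl.read_camera('top'); cv2.imwrite('pics/top12.png',im[:,:,::-1]); np.save('pics/top12.npy',d)
```

```text
16.2 [0.4204943  0.28432302 0.145593  ] 0.5794324065115172 [-0.05673391 -0.29776383 -0.28108201] [-0.005  0.018  0.003  0.001  0.     0.   ]
```

View pics/w12.png

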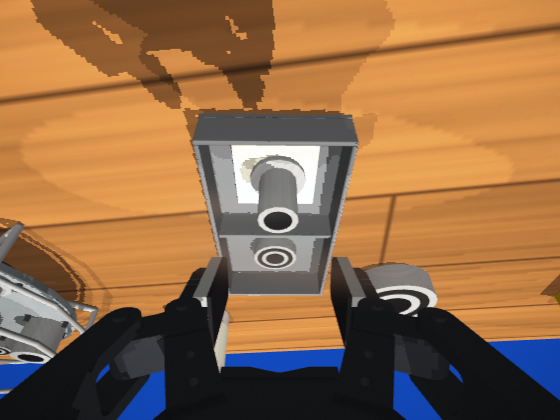

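View pics/side12.png

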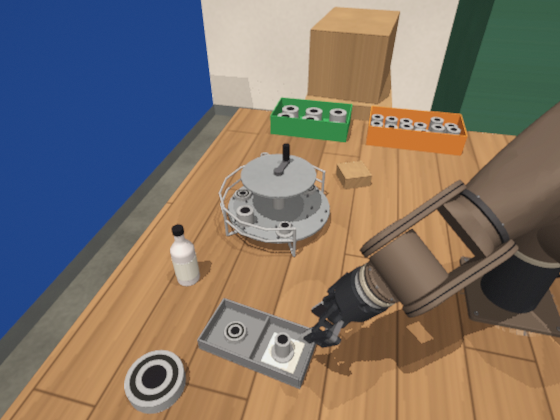

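View pics/top12.png

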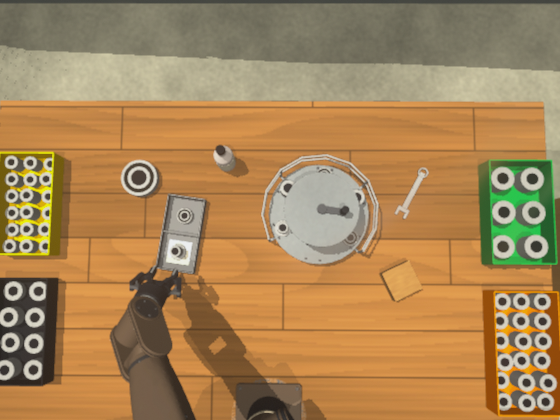

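The bush stands on the card (wrist bore at about (279,221)). Carton, spanner, bottle, big bearing and ball_c look unmoved, and the other parts are in the pockets. One last numerical check before I hand in.

Run:
```python
from wp import *; import pickle
s=pickle.load(open('pics/w12.pkl','rb'))
print('bore wrist',plane(cam('wrist',s),[278.5,221],.0555)[0])
for n,b in(('top',(165,235,195,268)),('side',(265,325,300,350))):
    g=cv2.cvtColor(cv2.imread(f'pics/{n}12.png'),cv2.COLOR_BGR2GRAY); x0,y0,x1,y1=b
    if n=='side': m=g[y0:y1,x0:x1]<60; v,u=np.nonzero(m); print('bore side',u.mean()+x0,v.mean()+y0,m.sum(),plane(cam(n),[u.mean()+x0,v.mean()+y0],.0555)[0])
a=cv2.imread('pics/top0.png').astype(int);b=cv2.imread('pics/top12.png').astype(int)
for n,(x,y,r) in dict(carton=(401,281,20),bottle=(224,157,12),bigb=(140,178,18),spanner=(412,192,25),ballc=(185,215,10)).items():
    print(n,'mean diff',abs(a-b)[y-r:y+r,x-r:x+r].mean().round(2))
s=ctrl.get_state(); print(s['time'],s['contact_force'])
ctrl.sign_off()
```

```text
bore wrist [0.48326322 0.27612392 0.0555    ]
bore side 282.1166666666667 338.71666666666664 60 [0.48208309 0.27700512 0.0555    ]
carton mean diff 4.86
bottle mean diff 4.86
bigb mean diff 4.81
spanner mean diff 5.09
ballc mean diff 5.38
16.35 [-0.28412871 -0.00872701  0.61362435]
the job is handed in; nothing more can be done
```

I gripped the crank and turned the carousel about 134° clockwise, until the tall bush stood at the front opening. I then gripped the bush with the tool leaning 31°, lifted it over the pins, drew it out and set it on the white card. I let go once the force showed it resting there, and handed the job in at 16.35 s of the 54 s allowed.

**Last checks:**
- **Turn:** at the front, the bush measured about 2 mm from the pick position in both the side and wrist views.
- **Placement:** the bush looks upright in all three pictures. The wrist and side views put its centre 2 to 3 mm from the card's (28 mm allowed), and they agree with each other to 1.5 mm.
- **Release:** the force readings were near zero after the gripper backed off, and it is clear of the bin.
- **Rest of the scene:** the other parts look seated in their pockets. The carton, bottle, big bearing, spanner and ball_c look unmoved. I compared these by picture only, without measuring their positions.

**Disagreements:** the first side-view fit of the deck centre was 8 to 10 mm off the top and wrist fits in y, so I used the wrist fit. One automatic mask of the bore at the pre-grasp was spoiled by shadow, so I read that centre from the picture by hand. No final check failed.

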